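# Load the stamp carriage and clamp it on the dovetail rail

## Task

Set up the sandal-stamping station: slacken the black clamp knob beside the dovetail rail, and put every stamp block on the bench into the carriage's pockets (one to a pocket, wooden rib up, fully down) while the carriage stands on the bench. Then, keeping it level, lift the loaded carriage by its wooden fin and slide it onto the rail from the open end until it is fully home against the stop. Last, turn the clamp knob clockwise until tight and turn the steel lock collar round to its mark so that its tongue lies behind the carriage; leave the other things on the bench alone.

Things in the scene. Friction and masses are not known exactly. Their poses are not given: they have to be found in the camera images.
- block1: stamp block (3 or 4 of the four are present; all alike): aluminium plate 60 x 34 mm, 14 mm thick, carrying an upright wooden grip rib 44 mm long, 14 mm thick, 34 mm tall (overall height 48). Origin: centre of the plate's underside; x along the plate and rib, z up. 85 g. Either way round fits. Grip across the rib (along its y).
- block2: stamp block (3 or 4 of the four are present; all alike): aluminium plate 60 x 34 mm, 14 mm thick, carrying an upright wooden grip rib 44 mm long, 14 mm thick, 34 mm tall (overall height 48). Origin: centre of the plate's underside; x along the plate and rib, z up. 85 g. Either way round fits. Grip across the rib (along its y).
- block3: stamp block (3 or 4 of the four are present; all alike): aluminium plate 60 x 34 mm, 14 mm thick, carrying an upright wooden grip rib 44 mm long, 14 mm thick, 34 mm tall (overall height 48). Origin: centre of the plate's underside; x along the plate and rib, z up. 85 g. Either way round fits. Grip across the rib (along its y).
- block4: stamp block (3 or 4 of the four are present; all alike): aluminium plate 60 x 34 mm, 14 mm thick, carrying an upright wooden grip rib 44 mm long, 14 mm thick, 34 mm tall (overall height 48). Origin: centre of the plate's underside; x along the plate and rib, z up. 85 g. Either way round fits. Grip across the rib (along its y).
- carriage: loose grey plastic carriage, 140 mm along x, 138 along y, 0.45 kg empty. Under it a dovetail groove along x, open at both ends (ceiling 20 mm above the underside). On its deck four pockets (best loaded diagonally) and a central wooden handle fin: 70 mm along x, 14 thick, top 92 mm above the underside, 30 mm clear of the blocks' ribs. Origin: centre of the underside, z up. Either end may lead.
- pocket1 (a point): centre of a pocket's floor on the carriage, 26 mm above the carriage's underside, at x = + 34 mm, y = + 46 mm of the carriage. Pocket 64 x 38 mm (long side along the carriage's x), 10 mm deep: 2 mm clearance each side of a block.
- pocket2 (a point): centre of a pocket's floor on the carriage, 26 mm above the carriage's underside, at x = - 34 mm, y = - 46 mm of the carriage. Pocket 64 x 38 mm (long side along the carriage's x), 10 mm deep: 2 mm clearance each side of a block.
- pocket3 (a point): centre of a pocket's floor on the carriage, 26 mm above the carriage's underside, at x = + 34 mm, y = - 46 mm of the carriage. Pocket 64 x 38 mm (long side along the carriage's x), 10 mm deep: 2 mm clearance each side of a block.
- pocket4 (a point): centre of a pocket's floor on the carriage, 26 mm above the carriage's underside, at x = - 34 mm, y = + 46 mm of the carriage. Pocket 64 x 38 mm (long side along the carriage's x), 10 mm deep: 2 mm clearance each side of a block.
- rail: fixed grey bed plate 250 x 260 x 10 mm with a steel dovetail rail. Origin: on the bench under the carriage's home; x is the way the carriage slides on, z up. The rail (45 mm wide, top 36 mm above the bench) lies along x at y = 0 from its open end at x = -75 mm (first 14 mm tapered, the top by 3 mm) to a 60 mm high stop block with its face at x = +70. Carriage play about 3 mm each side. Knob at x = +15, y = +137.
- rail_home (a point): where the carriage's origin is when it is fully home: 16 mm above the bench (groove ceiling resting on the rail, leading end against the stop).
- rail_mouth (a point): at the rail's open end, on its centre line, level with its top, 36 mm above the bench, 75 mm before home. To slide on, bring the carriage in line, its origin at least 150 mm before home and its underside 16.5 to 18 mm above the bench, then move it along the rail's x.
- clamp_grip (a point): on the vertical axis of the black clamp knob, at mid height of its grip bar (bar 60 mm long, 14 mm thick, 36 mm tall, top 80 mm above the bench); x lies along the bar (this frame turns with the knob); it is 64 mm above the bench.
- clamp (a joint): turn of the clamp knob: 0 = slack (bar along the rail's x), grows clockwise seen from above, stops at 0 and 1.45 rad; left tight (0.9 to 1.4), and then its jaw blocks the carriage's way: slack it below 0.3 first. Moves the brass jaw 7 mm per rad toward the rail; it meets the carriage at home by 0.9 rad, then presses by a spring (4 N/mm). Tight: beyond 1.15. 0.15 to 0.25 N m; stays where left.
- collar_grip (a point): on the vertical axis of the steel lock collar (at x = -83, y = +115 mm of the rail), at mid height of its grip bar (bar 46 mm long, 14 mm thick, top 80 mm above the bench); it is 62 mm above the bench. This frame turns with the collar: x lies along the bar, and the tongue (14 mm wide, reaching 75 mm from the axis, 25 to 35 mm above the bench) points along -x.
- collar (a joint): turn of the lock collar: 0 = open (tongue along the rail's -x, clear of the carriage's way), grows counter-clockwise seen from above, end stop at 1.57 rad = locked (tongue along the rail's -y, over the white mark, about 6 mm behind a carriage at home); locked is beyond 1.35. Starts at 0 to 0.15. Takes 0.1 N m, stays where left.
- jaw: brass clamp jaw (45 x 12 x 16 mm) between the knob and the rail, pushed against the carriage's side by the knob; 26 mm above the bench; origin at its middle.
- sandal_a: sandal with rubber sole, about 190 mm long (leave alone); origin: middle of the sole's underside
- sandal_b: sandal with rubber sole, about 190 mm long (leave alone); origin: middle of the sole's underside
- tin: open steel tin, 100 mm across, 115 mm tall (leave alone); origin: centre of its underside
- jar: amber jar, 56 mm across, 75 mm tall (leave alone); origin: centre of its underside
- tape: roll of paper tape, 84 mm across, 24 mm tall, lying (leave alone); origin: centre of its underside
- brush: brush, lying (leave alone); origin in its underside
- cork_block: cork block 90 x 50 x 35 mm (leave alone); origin: centre of its underside
Mind the look-alikes: they are no part of the job. Leave any blue, green or red look-alike of the block3 alone.

How it is judged:
By the outcome, as a careful person would: the job done as asked, in the order asked, and still so for the second after the job is handed in, with the robot touching nothing.
Of block1, block2, block3, block4 only 3 to 4 are there at a start; the rules pass over those that are not, and their reading is None.
At some moment in a run one of block1, block2, block3, block4, carriage may be knocked a few centimetres aside while the robot is not near it.
It also fails if it takes over 210 s, if anything falls off the work surface, if the arm or the gripper's body presses on something with over 40 N, if the wrist force passes 120 N, or if a joint passes its speed limit or range.

## Robot

A 7-joint arm with a two-finger parallel gripper is mounted at the origin on the work surface. World frame = base frame: x ahead of the robot, y to its left, z up, the work surface at z = 0. Lengths are in m, angles in rad, forces in N, time in s.
With the tool pointing down it reaches from about 0.425 to 0.925 m from the base axis. Payload 6.8 kg.
Tool frame: the origin (TCP) lies at the very end of the fingers, on their centre line; the grasp point (between the pads) lies 19 mm behind it (hold_point_z is the distance from the TCP to the grasp point, in m); z points along the fingers, y is the direction in which the jaws open and shut (so a half turn about z gives the same grasp; the last joint's range is limited). The gripper opens to 85 mm and grips with 20 to 120 N. Pads are 22 mm wide; open, the fingers measure 114 mm over their backs; the gripper's body (76 mm by 85 mm) begins 54 mm behind the grasp point. The pads swing forward as they close: fully open they stand 13 mm farther back than shut.
Start: joints at [-1.399, 0.477, 0.022, 1.555, -0.011, 1.109, -0.083], TCP at [0.186, 0.649, 0.231] pointing down, gripper open.
Joint ranges: [-2.96, 2.96], [-0.34, 2.1], [-1.41, 1.46], [0.24, 2.44], [-1.37, 4.51], [0.17, 1.92], [-2.96, 2.96]. Speed limits (rad/s): [2.39, 2.39, 3.14, 3.14, 3.14, 3.14, 3.14].

## Interface

Orientations are given as a unit quaternion [w, x, y, z].
In Python, from station import get_obs, read_camera, calibration, hand_in, regions_of, hold_point_z gives the robot as it stands.
- The arm moves only by the tool send_rows, never from a script. Its argument "motion" is text: rows parted by semicolons, each of 7 numbers parted by spaces: the shift along the world's x, y, z in cm, then the turn, a rotation vector about the world's x, y, z in degrees, then the closure, from 0 (fully open) to 1 (shut). In form: dx dy dz rx ry rz fingers; .... A call has 1 to 20 rows; each row shifts and turns the pose as measured when the row begins; what a row does not reach is not made up. A row lasts 1/12 s, in which the tool goes at most 41.7 mm and 7.16 degrees, less where a joint would pass 70% of its speed; a pose out of reach is approached as far as the arm can. A call is refused whole if a number of a shift passes 4.17 or a number of a turn 7.16, either way. A call with a gripper value outside its range is refused whole. The fingers move at their own pace and stop on an object; "newtons" is the grip in N (left out, the last holds). Time passes only in rows, so rows that do not move let the fingers close. It gives the time, the measured TCP pose, the force and the opening at its end, in the units of the state.
- get_obs(): the state, without advancing time (a new reading comes with each control period).
- read_camera(name): name is "scene" or "top" or "wrist"; returns the picture (400x640x3 uint8, red, green, blue); there is no depth.
- calibration(name): a dict with "mtx" (3x3 intrinsics, pixels), "k1" (the pictures are not rectified: a ray, as slopes to the right and down, at radius r is drawn at 1 + k1 r^2 times it, then the intrinsics apply), "R" (3x3) and "t" (3): a world point X has camera coordinates R X + t; the wrist camera has in their place "hand_eye" (4x4, takes a point from camera to tool coordinates, whose origin is the TCP and whose axes are the flange's). Camera axes: x right, y down, z forward; pixel columns grow to the right and rows downward; lengths in m; the calibration is good to about 2 mm. A picture is of the moment at which its call begins: read the wrist's pose just before it. calibration takes no time and is no camera call.
- hand_in(): hands the job in, once; it reports no verdict.
Trained networks look in the newest picture that a camera, given by its name, has taken for a name from the list of things; names that differ only in an ending like _2 or _b are one class to them, and where a whole thing is asked for, a point or a joint stands for the part that bears it (a point fixed in the world has none). Each returns a list of dicts, best first, with "conf" (0 to 1); they miss things now and then, are a little off and sometimes report something else, mostly with a low value. They report only what shows in the picture. A call takes as long as a camera call. They do not tell look-alikes from the thing itself.
- regions_of(thing, camera): "region" (400x640 bool, what is visible of it) and "point" ([column, row] in pixels, amid what is visible of it).
The state is a dict: "t": time; "q": joint angles; "joint_vel": joint speeds; "joint_torque": joint torques, N m; "eef_pos": TCP position; "tool_rot": TCP orientation; "contact_force": force on the tool from outside, world axes, zero at the start; "torque": the same for the moment, N m; "gripper_width": opening from 0.0 (shut) to 1.0 (fully open).
Only numpy, scipy, OpenCV 4.12 (cv2) and the standard library are available. Lean on these libraries where they do the work, as an engineer would, in place of code of your own. Each camera call takes 0.05 s, during which the arm holds its last target.

## Working session

There is one attempt and no reset: what is moved stays moved. The work goes in short steps, Python scripts to look and compute and a tool call to move; the robot and the scene stay as the last step left them, time stands still between calls to the robot, and variables do not carry over. Pictures are saved under pics/ and viewed, and the job is handed in when it is done.

Besides the shell and the picture viewer there is one more tool, called after "Emit:" by a JSON object that holds its "op" and its "data", one argument or row to a line. send_rows: Moves the arm, as the interface text tells. Its arguments: {"type":"object","properties":{"motion":{"type":"string"},"newtons":{"type":"number"}},"required":["motion"]}

```bash
ls -la; mkdir -p pics
python3 - <<'E'
from station import *
import cv2,json
print(get_obs())
for c in ["scene","top","wrist"]:
    im=read_camera(c); cv2.imwrite(f"pics/{c}0.png",im[:,:,::-1]); print(c,{k:(v.tolist() if hasattr(v,'tolist') else v) for k,v in calibration(c).items()})
E
```

```text
total 12
drwxr-xr-x  3 agent agent 4096 Dec  7 09:39 .
drwxr-xr-x 23 root  root  4096 Dec  7 09:39 ..
drwxr-xr-x  2 agent agent 4096 Dec  7 09:39 pics
{'t': 0.0, 'q': array([-1.3990817 ,  0.47779863,  0.02234712,  1.55645483, -0.01153387,
        1.1092698 , -0.08308647]), 'joint_vel': array([-0.00168904, -0.00016485,  0.00062583, -0.00046427,  0.00115077,
        0.00051889,  0.00091542]), 'joint_torque': array([-1.58510793e-04, -5.96447110e+01,  1.60810445e+00, -2.81196070e+01,
        1.24439568e-02,  9.25263186e-03, -3.09473978e-05]), 'eef_pos': array([0.18626684, 0.64818181, 0.23032539]), 'tool_rot': array([-7.24891321e-05,  1.39444634e-01,  9.90229459e-01, -8.98470210e-04]), 'contact_force': array([-0.69786417,  0.35786006, -0.63000586]), 'torque': array([-0.01229945,  0.01267568, -0.03236447]), 'gripper_width': 0.9945312265468805}
scene {'mtx': [[366.10407376263265, 0.0, 321.90148584802347], [0.0, 366.10407376263265, 195.03722267778502], [0.0, 0.0, 1.0]], 'k1': -0.024504133670041804, 'R': [[0.12337654742236226, 0.9921817752426235, 0.018802989723281555], [0.7519667809814099, -0
[... 368 characters left out ...]
81692293, 0.013944039203165353], [-0.9807103577125262, -0.0013052303245282165, -0.19546224865474165], [0.19546124040453414, -0.013958165280163236, -0.9806120910541193]], 't': [-0.038080730119404056, 0.5446628078906555, 1.5344929783613042]}
wrist {'mtx': [[309.65734175376554, 0.0, 316.909105123608], [0.0, 309.65734175376554, 201.49168646108225], [0.0, 0.0, 1.0]], 'k1': 0.008374788750518407, 'hand_eye': [[0.00021633725645681334, -0.9472693470201039, -0.3204383519404241, 0.08319909545046347], [0.9999999665924592, 0.00015959779477399652, 0.00020333131160371414, 0.00048601134815251523], [-0.0001414682644408732, -0.3204383852235052, 0.9472693499011143, -0.14341179984566982], [0.0, 0.0, 0.0, 1.0]]}
```

View pics/top0.png

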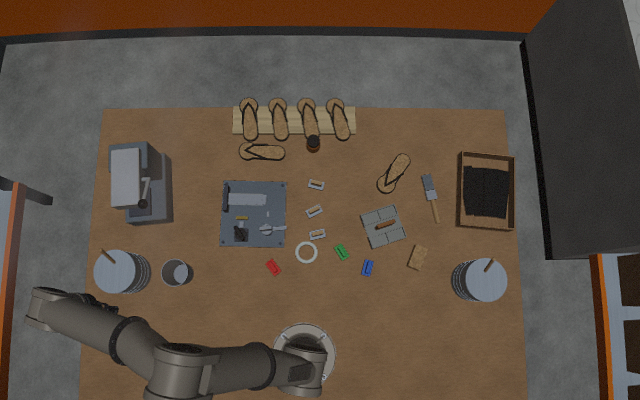

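View pics/scene0.png

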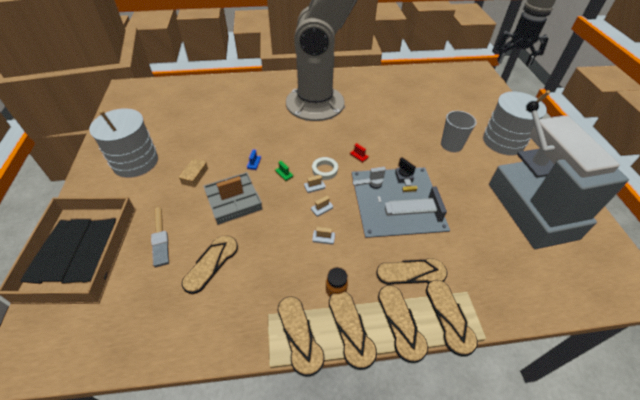

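View pics/wrist0.png

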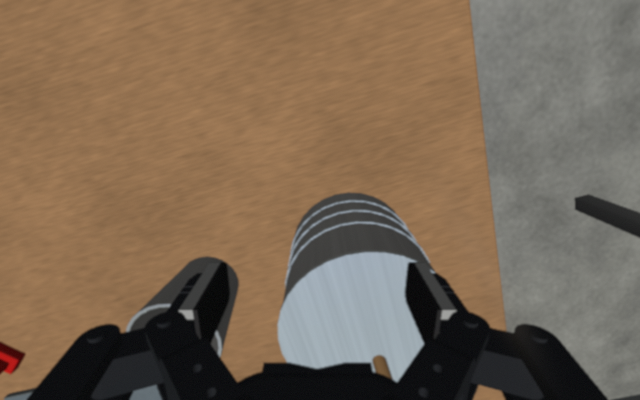

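The top view shows three grey blocks with a tan rib at (316,184), (314,211) and (317,234). The look-alikes are red (273,267), green (341,252) and blue (367,267). The carriage is at (383,226). The rail bed is around (253,214), with its stop at the left, the knob at (240,230) and the collar at (270,230).

```bash
cat > h.py <<'E'
import numpy as np, cv2
from station import *
from scipy.spatial.transform import Rotation as Ro
from scipy.optimize import minimize
def box(x0,x1,y0,y1,z0,z1):
    return np.array([[x,y,z] for x in(x0,x1) for y in (y0,y1) for z in (z0,z1)],float)
BLOCK=[box(-.03,.03,-.017,.017,0,.014),box(-.022,.022,-.007,.007,.014,.048)]
CARR=[box(-.07,.07,-.069,.069,0,.036),box(-.035,.035,-.007,.007,.036,.092)]
def T_of(q): return Ro.from_quat([q[1],q[2],q[3],q[0]])
class Cam:
    def __init__(s,name,obs=None):
        c=calibration(name); s.name=name; s.K=np.array(c['mtx']); s.d=np.array([c['k1'],0,0,0,0.])
        if name=='wrist':
            o=obs or get_obs(); H=np.array(c['hand_eye']); W=np.eye(4); W[:3,:3]=T_of(o['tool_rot']).as_matrix(); W[:3,3]=o['eef_pos']
            M=np.linalg.inv(W@H); s.R=M[:3,:3]; s.t=M[:3,3]
        else: s.R=np.array(c['R']); s.t=np.array(c['t'])
        s.C=-s.R.T@s.t
    def proj(s,X):
        X=np.asarray(X,float).reshape(-1,3)
        return cv2.projectPoints(X,cv2.Rodrigues(s.R)[0],s.t,s.K,s.d)[0].reshape(-1,2)
    def back(s,px,z):
        p=cv2.undistortPoints(np.asarray(px,float).reshape(-1,1,2),s.K,s.d).reshape(-1,2)
        D=np.c_[p,np.ones(len(p))]@s.R
        return s.C+D*((z-s.C[2])/D[:,2:])
def shot(name,fn=None):
    o=get_obs(); im=read_camera(name)
    if fn: cv2.imwrite('pics/'+fn,im[:,:,::-1])
    return Cam(name,o),im
def place(p,pose):  # pose x,y,z,yaw
    c,s_=np.cos(pose[3]),np.sin(pose[3]); R=np.array([[c,-s_,0],[s_,c,0],[0,0,1]])
    return p@R.T+np.array(pose[:3])
def sil(cam,model,pose):
    m=np.zeros((400*2,640*2),np.uint8)
    for b in model:
        p=cam.proj(place(b,pose))*2+.5
        cv2.fillConvexPoly(m,cv2.convexHull(np.round(p*16).astype(np.int32)),1,shift=4)
    return m
def fit(cms,model,z,x0):
    """cms: list of (cam,mask)"""
    bl=[(c,cv2.GaussianBlur(cv2.resize(m.astype(np.float32),None,fx=2,fy=2),(0,0),1.5)) for c,m in cms]
    def f(v):
        e=0
        for c,m in bl:
            s_=cv2.GaussianBlur(sil(c,model,[v[0],v[1],z,v[2]]).astype(np.float32),(0,0),1.5)
            e+=((s_-m)**2).sum()/m.sum()
        return e
    best=None
    for y in (x0[2:] if len(x0)>2 else np.arange(0,np.pi,np.pi/8)):
        r=minimize(f,[x0[0],x0[1],y],method='Nelder-Mead',options=dict(initial_simplex=[[x0[0],x0[1],y],[x0[0]+.01,x0[1],y],[x0[0],x0[1]+.01,y],[x0[0],x0[1],y+.25]],xatol=1e-4,fatol=1e-4,maxiter=150))
        if best is None or r.fun<best.fun: best=r
    return best
def say(o=None):
    o=o or get_obs(); e=T_of(o['tool_rot']).as_matrix()
    print('t %.2f pos %s yaw(y-axis) %.1f tilt %.2f w %.3f F %s M %s'%(o['t'],np.round(o['eef_pos']*100,2),np.degrees(np.arctan2(e[1,1],e[0,1])),np.degrees(np.arccos(-e[2,2])),o['gripper_width'],np.round(o['contact_force'],1),np.round(o['torque'],2)))
E
cat > m1.py <<'E'
from h import *
for name in ["top","scene"]:
    cam,im=shot(name)
    for th in ["block1","carriage","rail","clamp_grip","collar_grip","jaw"]:
        for r in regions_of(th,name):
            if r['conf']<.2: continue
            z=.02
            print(name,th,round(r['conf'],2),np.round(r['point'],1),int(r['region'].sum()),np.round(cam.back([r['point']],z)[0][:2],3))
    if name=='top': cv2.imwrite('pics/topc.png',cv2.resize(im[160:290,200:450,::-1],None,fx=3.2,fy=3.2,interpolation=cv2.INTER_CUBIC))
    else: cv2.imwrite('pics/scenec.png',cv2.resize(im[130:260,180:470,::-1],None,fx=2.7,fy=2.7,interpolation=cv2.INTER_CUBIC))
E
python3 m1.py
```

```text
top block1 0.67 [343.4 249.5] 138 [ 0.392 -0.154]
top block1 0.51 [309.5 212.7] 111 [ 0.534 -0.025]
top block1 0.48 [273.4 270.8] 138 [0.312 0.11 ]
top block1 0.44 [366.3 264.9] 143 [ 0.334 -0.24 ]
top carriage 0.75 [304.3 245.5] 198 [ 0.408 -0.006]
top rail 0.81 [254. 215.] 4180 [0.525 0.188]
top rail 0.6 [382.  223.5] 1454 [ 0.492 -0.305]
top rail 0.54 [260.9 147.4] 703 [0.799 0.168]
top clamp_grip 0.7 [242.3 236.2] 142 [0.443 0.231]
top clamp_grip 0.65 [381.1 227.2] 1343 [ 0.478 -0.301]
top collar_grip 0.66 [269.2 231.1] 128 [0.463 0.129]
top collar_grip 0.2 [418.  256.3] 327 [ 0.365 -0.44 ]
top jaw 0.36 [242.8 215.7] 41 [0.522 0.231]
scene block1 0.78 [357.2 152.7] 258 [0.331 0.106]
scene block1 0.76 [319.3 238.5] 332 [ 0.664 -0.063]
scene block1 0.64 [252.6 163.3] 199 [ 0.346 -0.245]
scene block1 0.61 [282.4 168.1] 215 [ 0.379 -0.15 ]
scene block1 0.56 [318.  184.6] 263 [ 0.463 -0.043]
scene block1 0.49 [321.8 208.3] 254 [ 0.559 -0.043]
scene carriage 0.65 [233.8 199.3] 1932 [ 0.496 -0.302]
scene carriage 0.46 [162.2 241.4] 695 [ 0.627 -0.491]
scene rail 0.88 [399.1 202.2] 5590 [0.56  0.192]
scene rail 0.65 [195.8 173.8] 534 [ 0.375 -0.425]
scene clamp_grip 0.69 [407.2 166.6] 244 [0.414 0.258]
scene collar_grip 0.87 [373.6 179.4] 340 [0.46  0.135]
scene jaw 0.73 [336.9 281.9] 522 [ 0.8   -0.034]
scene jaw 0.62 [408.1 190.7] 74 [0.518 0.232]
```

View pics/topc.png

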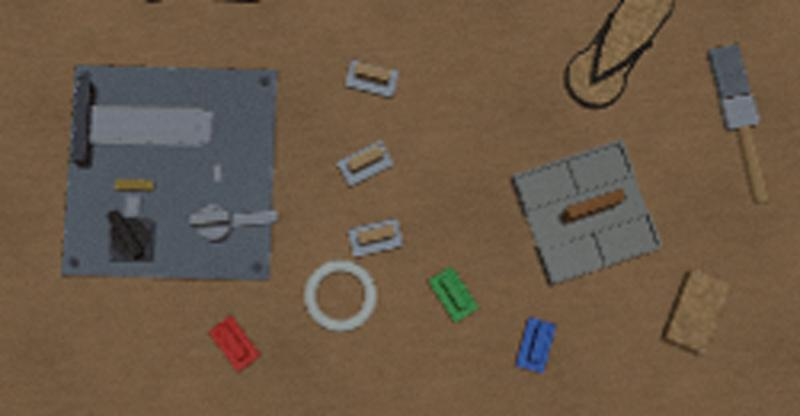

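View pics/scenec.png

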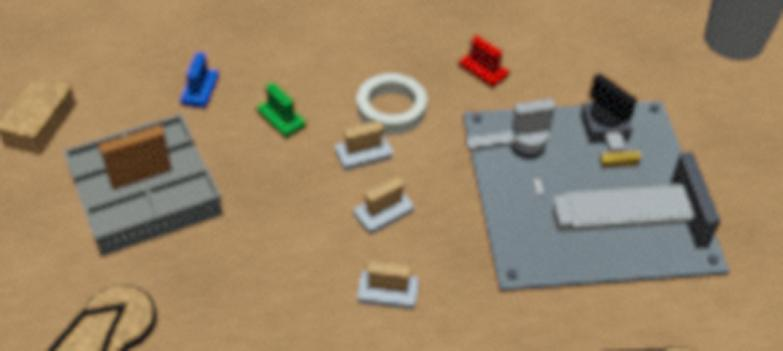

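Three real blocks are visible (grey plate, tan rib). The blue, green and red ones are look-alikes. I'll raise the arm and move it over the area for a closer wrist view.

Emit:
{"op": "send_rows", "data": {
  "motion": "0 0 4 0 0 0 0; 0 0 4 0 0 0 0; 1 -2 3 0 0 0 0; 1.5 -3.5 0 0 0 0 0; 1.5 -3.7 0 0 0 0 0; 1.5 -3.7 0 0 0 0 0; 1.5 -3.7 0 0 0 0 0; 1.5 -3.7 0 0 0 0 0; 1.5 -3.7 0 0 0 0 0; 1.5 -3.7 0 0 0 0 0; 1.5 -3.7 0 0 0 0 0; 1.5 -3.7 0 0 0 0 0; 1.5 -3.7 0 0 0 0 0; 1.5 -3.7 0 0 0 0 0; 1.5 -3.7 0 0 0 0 0; 1.5 -3.7 0 0 0 0 0; 1.5 -3.7 0 0 0 0 0; 1.5 -3 0 0 0 0 0; 0 0 0 0 0 0 0",
  "newtons": 40
}}

```text
t: 2.43
eef_pos: [0.42, 0.0555, 0.347]
tool_rot: [0.001, 0.137, 0.991, 0.006]
contact_force: [0.6, 0.5, 0.2]
gripper_width: 0.998
```

```bash
cat > m2.py <<'E'
from h import *
import sys
fn=sys.argv[1]; ths=sys.argv[2:]
cam,im=shot('wrist',fn)
say()
for th in ths:
    for r in regions_of(th,'wrist'):
        if r['conf']<.2: continue
        print(th,round(r['conf'],2),np.round(r['point'],1),int(r['region'].sum()),np.round(cam.back([r['point']],.02)[0][:2],3))
E
python3 m2.py w1.png block1 carriage rail clamp_grip collar_grip jaw
```

```text
t 2.48 pos [41.91  5.8  34.69] yaw(y-axis) 74.3 tilt 0.73 w 1.002 F [-0.7 -0.2  0.5] M [-0.02  0.01 -0.03]
block1 0.85 [105.4 146.4] 1370 [ 0.324 -0.241]
block1 0.77 [181.8 166.5] 1082 [ 0.383 -0.145]
block1 0.66 [277.2 237.6] 715 [ 0.538 -0.042]
block1 0.64 [335.9  77.1] 1062 [0.324 0.115]
block1 0.58 [295.1 292.2] 837 [ 0.648 -0.044]
block1 0.57 [256.6 188.4] 856 [ 0.448 -0.046]
carriage 0.91 [115.7 247.6] 7765 [ 0.48  -0.306]
carriage 0.39 [445.8 143.5] 1006 [0.459 0.252]
rail 0.61 [587.2   5.7] 1100 [0.33  0.457]
clamp_grip 0.63 [447.9 143. ] 1033 [0.46  0.255]
collar_grip 0.98 [370.8 173.3] 1200 [0.473 0.132]
collar_grip 0.6 [113.7 244.1] 7791 [ 0.474 -0.306]
jaw 0.88 [443.7 175.4] 341 [0.508 0.242]
jaw 0.41 [114.4 249.2] 7850 [ 0.483 -0.309]
```

View pics/w1.png

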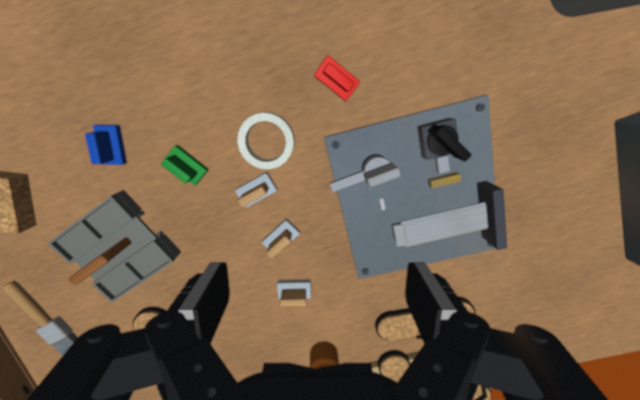

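```bash
cat > m3.py <<'E'
from h import *
cam,im=shot('wrist','w1b.png')
W=[(r['point'],r['region']) for r in regions_of('block1','wrist') if r['conf']>.3]
C=regions_of('carriage','wrist')[0]
ct,it=shot('top'); 
for p,m in W:
    b=cam.back([p],.02)[0]
    if abs(b[1]+.044)>.02: continue
    r=fit([(cam,m)],BLOCK,0,[b[0],b[1]])
    print('block',np.round(r.x[:2],4),np.degrees(r.x[2]).round(1),round(r.fun,3))
    for q in cam.proj(place(np.vstack(BLOCK),[r.x[0],r.x[1],0,r.x[2]])): cv2.circle(im,tuple(int(v) for v in np.round(q)),1,(255,0,0),-1)
b=cam.back([C['point']],.03)[0]
r=fit([(cam,C['region'])],CARR,0,[b[0],b[1],np.radians(100)])
print('carr',np.round(r.x[:2],4),np.degrees(r.x[2]).round(1),round(r.fun,3))
for q in cam.proj(place(np.vstack(CARR),[r.x[0],r.x[1],0,r.x[2]])): cv2.circle(im,tuple(int(v) for v in np.round(q)),1,(255,0,0),-1)
# rail: bright in bed
hsv=cv2.cvtColor(im,cv2.COLOR_RGB2HSV)
roi=im[190:260,380:500]; 
g=roi.min(2)>125
n,l,s,c=cv2.connectedComponentsWithStats(g.astype(np.uint8))
k=1+s[1:,4].argmax(); ys,xs=np.where(l==k)
P=cam.back(np.c_[xs+380,ys+190],.036)
rr=cv2.minAreaRect((P[:,:2]*1000).astype(np.float32)); print('rail rect mm',rr,s[k])
print(cv2.boxPoints(rr))
cv2.imwrite('pics/w1fit.png',cv2.resize(im[40:330,40:540,::-1],None,fx=1.6,fy=1.6))
E
python3 m3.py
```

```text
block [ 0.4518 -0.0521] 104.5 0.055
block [ 0.6483 -0.0477] 74.3 0.04
block [ 0.5429 -0.0397] 119.2 0.019
carr [ 0.481  -0.3044] 108.4 0.026
rail rect mm ((583.7905883789062, 218.10079956054688), (145.8857421875, 45.93222427368164), 88.4964828491211) [   8   18   94   43 2338]
[[558.9185  145.78563]
 [604.8349  144.58046]
 [608.66266 290.41595]
 [562.7463  291.62115]]
```

View pics/w1fit.png

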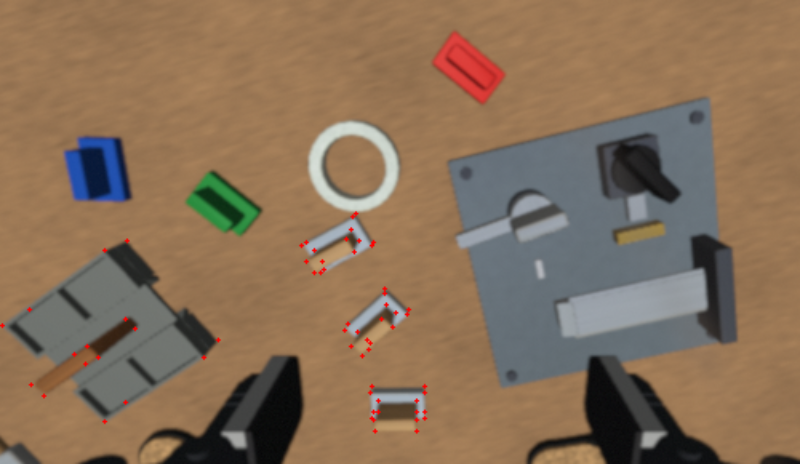

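```bash
cat >> h.py <<'E'
RAIL=[0.5838,0.2197,0,np.radians(88.5)]
def rl(x,y,z=0): return place(np.array([[x,y,z]],float),RAIL)[0]
E
cat > m4.py <<'E'
from h import *
cam,im=shot('wrist')
k=rl(.015,.137); c=rl(-.083,.115); print('knob',k,'collar',c)
big=cv2.resize(im[80:290,310:520],None,fx=3,fy=3,interpolation=cv2.INTER_CUBIC)
def dr(P,col):
    q=cam.proj(P); 
    q=(q-[310,80]+.5)*3
    for v in q: cv2.circle(big,tuple(int(a) for a in v),2,col,-1)
dr(np.array([rl(-.075,.0225,.033),rl(-.075,-.0225,.033),rl(.07,.0225,.036),rl(.07,-.0225,.036)]),(255,0,0))
dr(place(box(-.023,.023,-.007,.007,.05,.08)[1::2],[c[0],c[1],0,RAIL[3]]),(255,255,0))
for th,col in((0.9,(0,255,0)),(1.2,(255,0,255))):
    dr(place(box(-.03,.03,-.007,.007,.05,.08)[1::2],[k[0],k[1],0,RAIL[3]-th]),col)
cv2.imwrite('pics/knob1.png',big[:,:,::-1])
E
python3 m4.py
```

```text
knob [0.4472396 0.2382811 0.       ] collar [0.46666672 0.13973879 0.        ]
```

View pics/knob1.png

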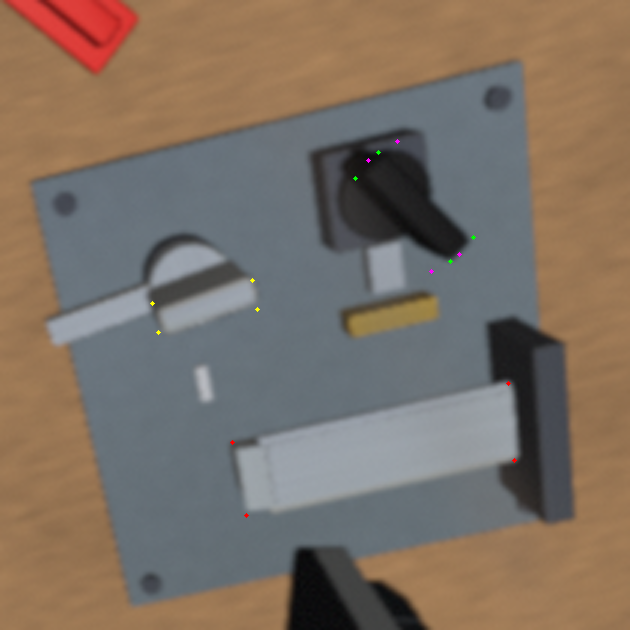

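Emit:
{"op": "send_rows", "data": {
  "motion": "0.15 1 -0.8 0 0 -7.1 0; 0.15 1 -0.8 0 0 -7.1 0; 0.15 1 -0.8 0 0 -7.1 0; 0.15 1 -0.8 0 0 -7.1 0; 0.15 1 -0.8 0 0 -7.1 0; 0.15 1 -0.8 0 0 -7.1 0; 0.15 1 -0.8 0 0 -7.1 0; 0.15 1 -0.8 0 0 -7.1 0; 0.15 1 -0.8 0 0 -7.1 0; 0.15 1 -0.8 0 0 -7.1 0; 0.15 1 -0.8 0 0 -7.1 0; 0.15 1 -0.8 0 0 -7.1 0; 0.15 1 -0.8 0 0 -7.1 0; 0.15 1 -0.8 0 0 -7.1 0; 0.15 1 -0.8 0 0 -7.1 0; 0.15 1 -0.8 0 0 -7.1 0; 0.15 1 -0.8 0 0 -7.1 0; 0.15 1 -0.8 0 0 -7.1 0; 0.1 0 -0.8 0 0 -3 0; 0 0 0 0 0 0 0"
}}

```text
t: 4.7
eef_pos: [0.4464, 0.2556, 0.1869]
tool_rot: [0.009, 0.96, 0.279, 0.001]
contact_force: [0.3, -0.5, -0.8]
gripper_width: 1.0
```

```bash
cat > m5.py <<'E'
from h import *
import sys
cam,im=shot('wrist',sys.argv[1]); say()
m=T_of(get_obs()['tool_rot']).as_matrix(); print('tool z',m[:,2].round(4))
k=rl(.015,.137)
for th,col in((0.8,(0,0,255)),(1.0,(0,255,0)),(1.2,(255,0,255))):
    for v in cam.proj(place(box(-.03,.03,-.007,.007,.05,.08)[1::2],[k[0],k[1],0,RAIL[3]-th])): cv2.circle(im,tuple(int(a) for a in v),2,col,-1)
cv2.imwrite('pics/'+sys.argv[1],im[:,:,::-1])
E
python3 m5.py k2.png
```

```text
t 4.75 pos [44.66 25.6  18.76] yaw(y-axis) -57.4 tilt 0.95 w 0.998 F [-0.3  0.1 -0.4] M [ 0.06 -0.   -0.08]
tool z [ 0.0067 -0.0153 -0.9999]
```

View pics/k2.png

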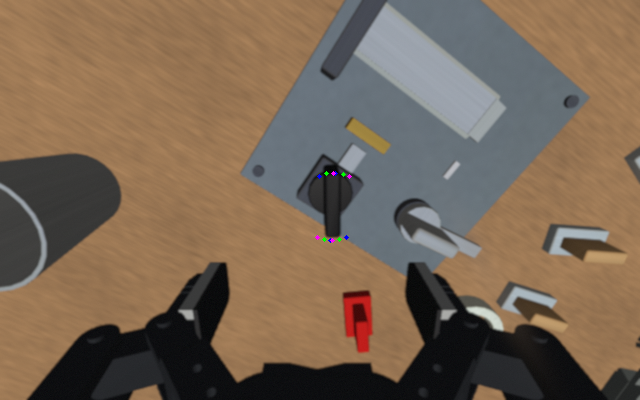

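Emit:
{"op": "send_rows", "data": {
  "motion": "0 -1 -1 0.9 0.4 -1 0; 0 -0.8 -3 0 0 0 0; 0 0 -3 0 0 0 0; 0 0 -3 0 0 0 0; 0 0 -2.5 0 0 0 0; 0 0 -1 0 0 0 0; 0 0 0 0 0 0 0"
}}

```text
t: 5.33
eef_pos: [0.4501, 0.2396, 0.0536]
tool_rot: [-0.003, 0.96, 0.28, 0.005]
contact_force: [0.5, -0.3, -0.2]
gripper_width: 0.998
```

```bash
cat > s.py <<'E'
from h import *
say(); print(T_of(get_obs()['tool_rot']).as_matrix()[:,2].round(4), np.round(get_obs()['q'],2))
E
python3 s.py
```

```text
t 5.33 pos [45.01 23.96  5.36] yaw(y-axis) -57.5 tilt 0.72 w 0.998 F [ 0.5 -0.3 -0.2] M [-0.01  0.01 -0.01]
[ 0.0081  0.0096 -0.9999] [-0.91  0.48  0.37  2.11 -0.32  0.58 -1.31]
```

Emit:
{"op": "send_rows", "data": {
  "motion": "-0.3 -0.1 -0.2 -0.5 0.5 0 0; 0 0 0 0 0 0 1; 0 0 0 0 0 0 1; 0 0 0 0 0 0 1; 0 0 0 0 0 0 1; 0 0 0 0 0 0 1; 0 0 0 0 0 0 1; 0 0 0 0 0 0 1; 0 0 0 0 0 0 1; 0 0 0 0 0 0 1"
}}

```text
t: 6.17
eef_pos: [0.451, 0.2405, 0.0581]
tool_rot: [-0.002, 0.96, 0.281, 0.004]
contact_force: [1.0, -0.0, -1.4]
gripper_width: 0.157
```

```bash
python3 s.py
```

```text
t 6.17 pos [45.1  24.05  5.81] yaw(y-axis) -57.3 tilt 0.53 w 0.157 F [ 1.  -0.  -1.4] M [ 0.02 -0.05  0.12]
[ 0.007  0.006 -1.   ] [-0.92  0.48  0.38  2.11 -0.31  0.6  -1.32]
```

Emit:
{"op": "send_rows", "data": {
  "motion": "0 0 -0.1 0 0 5 1; 0 0 -0.1 0 0 5 1; 0 0 0 0 0 5 1; 0 0 0 0 0 5 1; 0 0 0 0 0 5 1; 0 0 0 0 0 5 1; 0 0 0 0 0 5 1; 0 0 0 0 0 5 1"
}}

```text
t: 6.83
eef_pos: [0.4494, 0.2416, 0.0581]
tool_rot: [-0.005, 0.798, 0.602, 0.001]
contact_force: [-0.9, 0.3, -0.7]
gripper_width: 0.152
```

```bash
python3 s.py
```

```text
t 6.83 pos [44.94 24.16  5.81] yaw(y-axis) -15.9 tilt 0.58 w 0.152 F [-0.9  0.3 -0.7] M [ 0.01  0.03 -0.19]
[-0.0035  0.0096 -0.9999] [-0.75  0.46  0.18  2.09 -0.16  0.6  -0.74]
```

Emit:
{"op": "send_rows", "data": {
  "motion": "0 0 0 0 0 5 1; 0 0 0 0 0 5 1; 0 0 0 0 0 4 1; 0 0 0 0 0 1 1"
}}

```text
t: 7.17
eef_pos: [0.4486, 0.2417, 0.0581]
tool_rot: [-0.006, 0.708, 0.706, 0.0]
contact_force: [-0.9, 1.4, -0.1]
gripper_width: 0.15
```

```bash
python3 s.py
```

```text
t 7.17 pos [44.86 24.17  5.81] yaw(y-axis) -0.2 tilt 0.69 w 0.150 F [-0.9  1.4 -0.1] M [ 0.03 -0.1  -0.99]
[-0.0081  0.0089 -0.9999] [-0.69  0.46  0.11  2.09 -0.1   0.6  -0.52]
```

Emit:
{"op": "send_rows", "data": {
  "motion": "0 0 0 0 0 -0.8 0; 0 0 0 0 0 0 0; 0 0 0 0 0 0 0; 0 0 0 0 0 0 0; 0 0 1 0 0 0 0; 0 0 3 0 0 0 0; 0 0 4 0 0 0 0; 0 0 4 0 0 0 0; 1 0 4 -0.5 -0.5 0 0; 3 0 4 0 0 0 0; 4 0 4 0 0 0 0; 2 0 0 0 0 0 0; 0 0 0 0 0 0 0"
}}

```text
t: 8.25
eef_pos: [0.5304, 0.2391, 0.2961]
tool_rot: [0.001, 0.715, 0.699, 0.0]
contact_force: [-0.1, 0.3, -0.1]
gripper_width: 1.0
```

```bash
python3 m2.py w3.png block1 carriage rail clamp_grip collar_grip jaw
```

```text
t 8.30 pos [52.94 23.94 29.65] yaw(y-axis) -1.3 tilt 0.10 w 1.001 F [1.  0.1 1. ] M [ 0.04 -0.04  0.02]
block1 0.97 [326.7 323.2] 830 [ 0.54  -0.032]
block1 0.94 [243.7 367.3] 478 [ 0.394 -0.122]
block1 0.81 [272.5 327.9] 867 [ 0.45 -0.04]
block1 0.66 [392.9 327.4] 954 [ 0.65  -0.043]
block1 0.56 [186.3 245. ] 1018 [0.331 0.116]
carriage 0.74 [277.4 238.1] 1163 [0.469 0.124]
carriage 0.33 [249.  168.1] 1264 [0.436 0.231]
rail 0.69 [321.  177.4] 30756 [0.535 0.215]
clamp_grip 0.93 [253.4 165.4] 1166 [0.443 0.234]
collar_grip 0.75 [273.4 240.8] 1149 [0.462 0.119]
jaw 0.82 [298. 160.] 335 [0.504 0.24 ]
jaw 0.24 [393.2 325.1] 914 [ 0.65  -0.039]
```

View pics/w3.png

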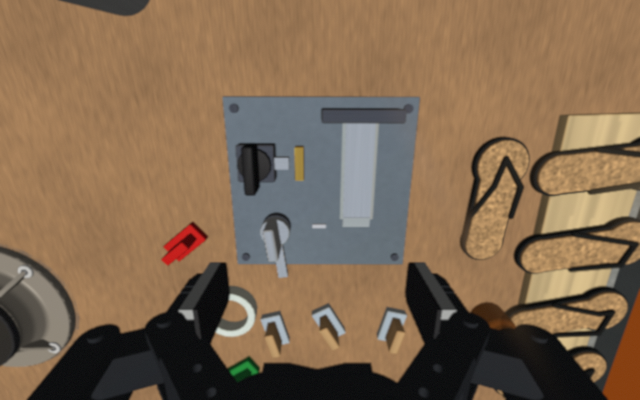

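```bash
cat > m6.py <<'E'
from h import *
cam,im=shot('wrist'); say()
roi=im[118:232,330:390]; g=(roi.min(2)>120)
n,l,s,c=cv2.connectedComponentsWithStats(g.astype(np.uint8)); k=1+s[1:,4].argmax(); ys,xs=np.where(l==k)
P=cam.back(np.c_[xs+330,ys+118],.036)
rr=cv2.minAreaRect((P[:,:2]*1000).astype(np.float32)); print(rr); print(cv2.boxPoints(rr))
print('bed corners',(cam.back([[223,97],[419,97],[405,263],[238,264]],.01)*1000).round(1)[:,:2])
print('home by old est',rl(0,0))
k=rl(.015,.137); co=rl(-.083,.115)
big=cv2.resize(im[80:290,210:430],None,fx=3,fy=3,interpolation=cv2.INTER_CUBIC)
def dr(P,col):
    q=(cam.proj(P)-[210,80]+.5)*3
    for v in q: cv2.circle(big,tuple(int(a) for a in v),2,col,-1)
dr(np.array([rl(-.075,.0225,.033),rl(-.075,-.0225,.033),rl(.07,.0225,.036),rl(.07,-.0225,.036)]),(255,0,0))
dr(place(box(-.023,.023,-.007,.007,.05,.08)[1::2],[co[0],co[1],0,RAIL[3]]),(255,255,0))
dr(place(box(-.03,.03,-.007,.007,.05,.08)[1::2],[k[0],k[1],0,RAIL[3]]),(0,255,0))
cv2.imwrite('pics/rail2.png',big[:,:,::-1])
E
python3 m6.py
```

```text
t 8.65 pos [52.57 23.96 29.27] yaw(y-axis) -1.2 tilt 0.35 w 1.000 F [-0.3 -0.7  0.8] M [ 0.01  0.01 -0.01]
((584.21142578125, 217.0450439453125), (142.3280029296875, 47.26209259033203), 88.5031967163086)
[[558.72955 146.52258]
 [605.9755  145.28806]
 [609.6933  287.5675 ]
 [562.4473  288.80203]]
bed corners [[402.6 323.5]
 [657.4 318.5]
 [657.   73.9]
 [396.7  76.4]]
home by old est [0.5838 0.2197 0.    ]
```

View pics/rail2.png

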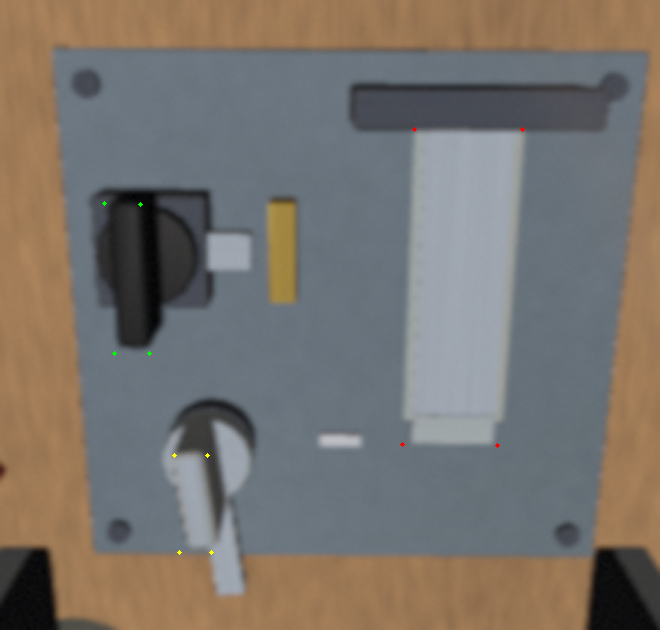

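Run:
```python
from h import *
for i in range(5):
    o=get_obs(); print(round(o['t'],2),(o['eef_pos']*1000).round(1),np.degrees(o['q']).round(2),T_of(o['tool_rot']).as_matrix()[:2,2].round(4)); read_camera('top')
```

```text
8.65 [525.7 239.6 292.7] [-39.51  15.3   10.87  98.91  -3.06  66.44 -28.93] [-0.005  -0.0036]
8.7 [526.  239.6 292.9] [-39.5   15.3   10.88  98.88  -3.06  66.44 -28.93] [-0.0046 -0.0035]
8.75 [526.3 239.6 293. ] [-39.49  15.31  10.89  98.86  -3.06  66.43 -28.92] [-0.0042 -0.0034]
8.8 [526.4 239.5 293.1] [-39.49  15.31  10.89  98.84  -3.06  66.44 -28.92] [-0.004  -0.0032]
8.85 [526.6 239.6 293.3] [-39.49  15.31  10.89  98.82  -3.06  66.44 -28.92] [-0.0037 -0.0031]
```

Emit:
{"op": "send_rows", "data": {
  "motion": "0 -3.5 -0.8 0 0 0.5 0; 0.2 -3.8 -0.8 0 0 0.5 0; 0.2 -3.8 -0.8 0 0 0 0.3; 0.2 -3.8 -0.8 0 0 0 0.45; 0.2 -3.8 -0.8 0 0 0 0.45; 0.2 -2.5 -0.5 0 0 0 0.45; 0 0 0 0 0 0 0.45"
}}

```text
t: 9.48
eef_pos: [0.5343, 0.0233, 0.2471]
tool_rot: [-0.0, 0.705, 0.709, -0.001]
contact_force: [0.1, -0.4, 0.3]
gripper_width: 0.55
```

```bash
sed -i 's/^RAIL=.*/RAIL=[0.585,0.2205,0,np.radians(88.8)]/' h.py
cat > m7.py <<'E'
from h import *
import sys
cam,im=shot('wrist'); say()
zz=float(sys.argv[2]) if len(sys.argv)>2 else 0
for R in regions_of('block1','wrist'):
    if R['conf']<.3: continue
    b=cam.back([R['point']],.02+zz)[0]
    col=im[R['region']]; sat=(col.max(1).astype(int)-col.min(1)).mean()
    r=fit([(cam,R['region'])],BLOCK,zz,[b[0],b[1]])
    print('block',round(R['conf'],2),'sat %.0f'%sat,np.round(r.x[:2]*100,2),np.degrees(r.x[2]).round(1),round(r.fun,3))
    for q in cam.proj(place(np.vstack(BLOCK),[r.x[0],r.x[1],zz,r.x[2]])): cv2.circle(im,tuple(int(v) for v in np.round(q)),1,(255,0,0),-1)
cv2.imwrite('pics/'+sys.argv[1],im[:,:,::-1])
E
python3 m7.py b1.png
```

```text
t 9.53 pos [53.44  2.56 24.74] yaw(y-axis) 0.5 tilt 0.09 w 0.551 F [ 0.1 -0.7  0.1] M [-0.02 -0.04 -0.02]
block 0.68 sat 37 [54.19 -3.94] 118.7 0.016
block 0.68 sat 40 [64.93 -4.78] 76.4 0.005
block 0.63 sat 70 [ 38.23 -14.4 ] 217.7 0.086
block 0.59 sat 121 [32.53 11.61] 216.9 0.012
block 0.57 sat 12 [46.03 14.3 ] 87.9 0.395
block 0.56 sat 38 [45.16 -5.14] 101.7 0.026
```

View pics/b1.png

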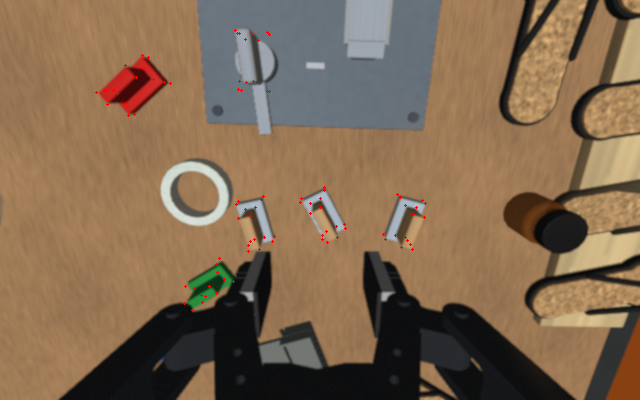

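Run:
```python
from h import *
cam,im=shot('wrist'); say()
m=(im.min(2)>150)[150:230,150:240]; ys,xs=np.where(m)
P=cam.back(np.c_[xs+150,ys+150],.024); (c,r)=cv2.minEnclosingCircle((P[:,:2]*100).astype(np.float32)); print(c,r)
```

```text
t 9.63 pos [53.5   3.05 24.79] yaw(y-axis) 0.8 tilt 0.17 w 0.548 F [-0.1  0.4  0.1] M [0.01 0.02 0.03]
(38.989139556884766, -1.3661489486694336) 5.053126335144043
```

Emit:
{"op": "send_rows", "data": {
  "motion": "-2 -2 -2.5 0 0 3 0.68; -2 -2.2 -2.5 0 0 3 0.68; -2 -2.2 -2.5 0 0 3 0.68; -2 -2.2 -2.5 0 0 3 0.68; -0.3 0 -3 0 0 0 0.68; 0 0 -2.5 0 0 0 0.68; 0 0 0 0 0 0 0.68"
}}

```text
t: 10.22
eef_pos: [0.4546, -0.0411, 0.0927]
tool_rot: [0.001, 0.609, 0.793, 0.009]
contact_force: [0.1, 1.1, -0.6]
gripper_width: 0.322
```

```bash
python3 s.py
```

```text
t 10.22 pos [45.46 -4.11  9.27] yaw(y-axis) 15.0 tilt 1.07 w 0.322 F [ 0.1  1.1 -0.6] M [-0.01  0.02  0.06]
[ 0.0127  0.0136 -0.9998] [-0.24  0.32  0.24  2.21 -0.16  0.61  0.38]
```

Emit:
{"op": "send_rows", "data": {
  "motion": "-0.1 -1.3 -0.5 -0.8 0.7 -2.5 0.68; -0.1 -0.2 -1.5 0 0 0 0.68; 0 0 -2 0 0 0 0.68; 0 0 -1 0 0 0 0.68; 0 0 0 0 0 0 0.68"
}}

```text
t: 10.63
eef_pos: [0.4591, -0.0472, 0.0452]
tool_rot: [0.001, 0.621, 0.783, 0.003]
contact_force: [-0.8, -0.8, -0.6]
gripper_width: 0.319
```

```bash
python3 s.py
```

```text
t 10.63 pos [45.91 -4.72  4.52] yaw(y-axis) 13.1 tilt 0.40 w 0.319 F [-0.8 -0.8 -0.6] M [-0.08  0.05  0.06]
[ 0.0062  0.0033 -1.    ] [-0.21  0.43  0.22  2.21 -0.19  0.51  0.39]
```

Emit:
{"op": "send_rows", "data": {
  "motion": "-0.5 -0.8 0 -0.2 0.3 0 0.68; -0.3 -0.2 0 0 0 0 0.68; 0 0 0 0 0 0 0.68"
}}

```text
t: 10.88
eef_pos: [0.4531, -0.0556, 0.0476]
tool_rot: [0.001, 0.62, 0.785, 0.001]
contact_force: [-0.0, -0.4, 0.4]
gripper_width: 0.318
```

```bash
python3 s.py
```

```text
t 10.88 pos [45.31 -5.56  4.76] yaw(y-axis) 13.4 tilt 0.20 w 0.318 F [-0.  -0.4  0.4] M [ 0.03 -0.03  0.02]
[ 3.4e-03  7.0e-04 -1.0e+00] [-0.2   0.42  0.23  2.22 -0.19  0.51  0.4 ]
```

Aligned. I'll go down to z of about 2.1 cm and close.

Emit:
{"op": "send_rows", "data": {
  "motion": "-0.1 0 -1.4 0 0 0 0.68; -0.1 0 -1.3 0 0 0 0.68; 0 0 0 0 0 0 0.68; 0 0 0 0 0 0 1; 0 0 0 0 0 0 1; 0 0 0 0 0 0 1; 0 0 0 0 0 0 1; 0 0 0 0 0 0 1"
}}

```text
t: 11.55
eef_pos: [0.4552, -0.0561, 0.0266]
tool_rot: [0.005, 0.62, 0.784, 0.005]
contact_force: [0.5, -0.5, -1.1]
gripper_width: 0.16
```

```bash
python3 s.py
```

```text
t 11.55 pos [45.52 -5.61  2.66] yaw(y-axis) 13.3 tilt 0.83 w 0.160 F [ 0.5 -0.5 -1.1] M [-0.01 -0.   -0.  ]
[ 0.0143  0.0018 -0.9999] [-0.18  0.46  0.2   2.23 -0.21  0.45  0.42]
```

Emit:
{"op": "send_rows", "data": {
  "motion": "0 0 2 0 0 0 1; 0 0 4 0.2 0.8 0 1; 0 0 4 0 0 0 1; 0 0 3 0 0 0 1; 0 -2 0.5 0 0 0 1; 0 -3 0 0 0 2 1; 0 -3 0 0 0 2 1; 0 -3 0 0 0 0 1; 0 0 0 0 0 0 1"
}}

```text
t: 12.3
eef_pos: [0.4546, -0.1684, 0.1719]
tool_rot: [0.0, 0.588, 0.809, 0.003]
contact_force: [-0.0, 0.6, -1.3]
gripper_width: 0.156
```

```bash
cat > m8.py <<'E'
from h import *
import sys
cam,im=shot('wrist',sys.argv[1]); say()
R=max(regions_of('carriage','wrist'),key=lambda r:r['region'].sum())
print(R['conf'],R['region'].sum())
b=cam.back([R['point']],.03)[0]
r=fit([(cam,R['region'])],CARR,0,[b[0],b[1],np.radians(108)])
print('carr wrist',np.round(r.x[:2]*100,2),np.degrees(r.x[2]).round(1),round(r.fun,3))
big=im.copy()
for q in cam.proj(place(np.vstack(CARR),[r.x[0],r.x[1],0,r.x[2]])): cv2.circle(big,tuple(int(v) for v in np.round(q)),2,(255,0,0),-1)
cv2.imwrite('pics/'+sys.argv[1],big[:,:,::-1])
E
python3 m8.py c1.png
```

```text
t 12.35 pos [ 45.46 -16.58  17.16] yaw(y-axis) 18.0 tilt 0.39 w 0.153 F [ 0.1  0.4 -0.9] M [ 0.01  0.02 -0.06]
0.89 4514
carr wrist [ 48.03 -30.51] 107.8 2.545
```

View pics/c1.png

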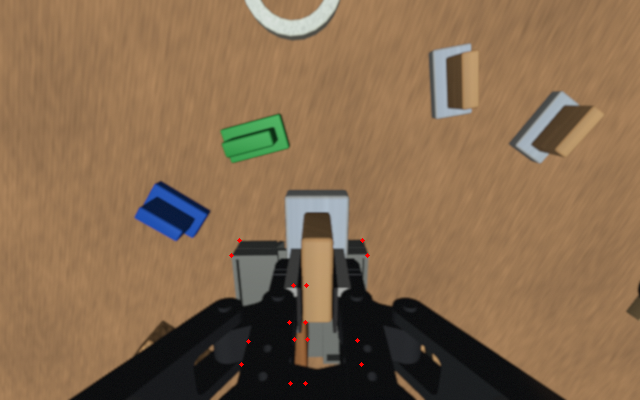

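```bash
cat > inhand.py <<'E'
# args: zoff(TCP above underside, cm) then pixel pairs of plate far-edge corners (left,right top face)
from h import *
import sys
zo=float(sys.argv[1])/100; px=np.array([float(a) for a in sys.argv[2:]]).reshape(-1,2)
o=dict(eef_pos=np.zeros(3),tool_rot=np.array([0,1,0,0.]))
cam=Cam('wrist',o)  # tool: x->x, y->-y, z->-z
P=cam.back(px,-(zo-.014)); T=P*np.array([1,-1,-1]); print('tool coords mm',(T*1000).round(1)); c=T.mean(0)
d=T[1]-T[0]; print('edge angle in tool (deg, from +y)',np.degrees(np.arctan2(-d[0],d[1])).round(1),'len',np.linalg.norm(d)*1000,'block centre tool x,y mm',((c-[.03,0,0])*1000).round(1))
E
python3 inhand.py 2.66 286 191.5 348 191.5
python3 - <<'E'
import cv2
im=cv2.imread('pics/c1.png'); cv2.imwrite('pics/c1z.png',cv2.resize(im[170:330,220:420],None,fx=4,fy=4,interpolation=cv2.INTER_CUBIC))
E
```

```text
tool coords mm [[ 36.1 -16.4  12.6]
 [ 36.2  16.2  12.6]]
edge angle in tool (deg, from +y) -0.0 len 32.619036978679176 block centre tool x,y mm [ 6.1 -0.1 12.6]
```

View pics/c1z.png

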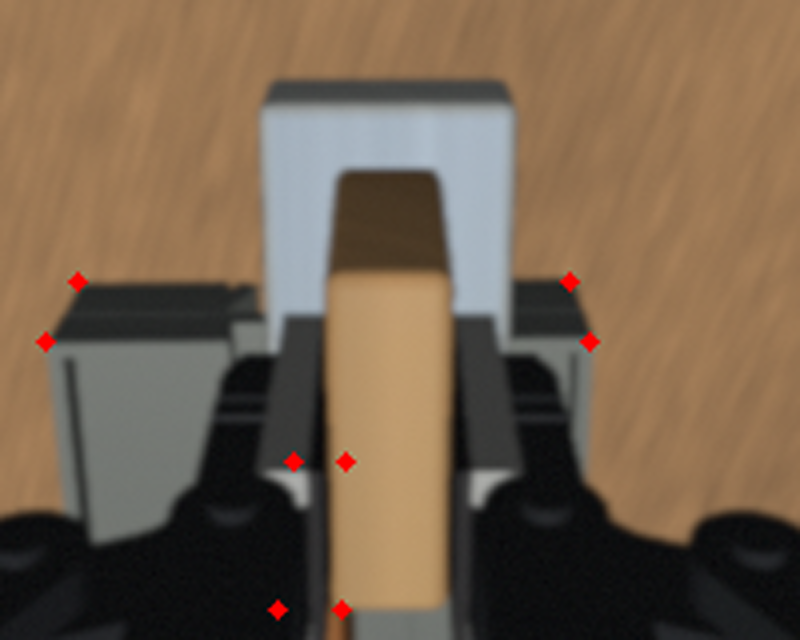

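```bash
python3 inhand.py 2.66 285.5 195.5 348.2 195.5
python3 - <<'E'
from h import *
cam=Cam('wrist',dict(eef_pos=np.zeros(3),tool_rot=np.array([0,1,0,0.])))
for zo in (.024,.0266,.029,.032):
    print(zo,(cam.back([[301.5,238],[333,238]],.048-zo)*1000).round(1).tolist(),(cam.back([[285.5,195.5],[348.2,195.5]],.014-zo)*1000).round(1).tolist(),(cam.back([[303,322],[332,322]],.048-zo)*1000).round(1).tolist())
E
```

```text
tool coords mm [[ 33.9 -16.8  12.6]
 [ 33.9  16.4  12.6]]
edge angle in tool (deg, from +y) -0.0 len 33.130810644137426 block centre tool x,y mm [ 3.9 -0.2 12.6]
0.024 [[26.6, 6.7, 24.0], [26.6, -6.7, 24.0]] [[34.8, 16.5, -10.0], [34.8, -16.1, -10.0]] [[-16.6, 6.7, 24.0], [-16.6, -6.9, 24.0]]
0.0266 [[25.4, 6.8, 21.4], [25.4, -6.8, 21.4]] [[33.9, 16.8, -12.6], [33.9, -16.4, -12.6]] [[-18.8, 6.8, 21.4], [-18.8, -7.1, 21.4]]
0.029 [[24.3, 7.0, 19.0], [24.3, -7.0, 19.0]] [[33.2, 17.0, -15.0], [33.2, -16.6, -15.0]] [[-20.8, 6.9, 19.0], [-20.8, -7.2, 19.0]]
0.032 [[22.8, 7.1, 16.0], [22.8, -7.1, 16.0]] [[32.2, 17.4, -18.0], [32.2, -16.9, -18.0]] [[-23.3, 7.1, 16.0], [-23.3, -7.4, 16.0]]
```

Emit:
{"op": "send_rows", "data": {
  "motion": "-0.6 -2.5 0 0 0 0 1; -0.7 -3 0 0 0 0 1; -0.7 -3 -1 0 0 0 1; -0.7 -3 -2 0 0 0 1; 0 -0.8 -2 0 0 0 1; 0 0 -1.5 0 0 0 1; 0 0 0 0 0 0 1"
}}

```text
t: 12.98
eef_pos: [0.4296, -0.2818, 0.1043]
tool_rot: [-0.001, 0.581, 0.814, 0.006]
contact_force: [-0.4, 1.5, -0.7]
gripper_width: 0.154
```

```bash
python3 m8.py c2.png; python3 s.py
```

```text
t 13.03 pos [ 43.02 -28.17  10.54] yaw(y-axis) 19.0 tilt 0.69 w 0.154 F [ 0.1  0.1 -1.6] M [-0.02  0.03  0.  ]
0.72 17772
carr wrist [ 48.16 -30.42] 109.0 0.761
t 13.08 pos [ 43.11 -28.18  10.66] yaw(y-axis) 19.1 tilt 0.72 w 0.156 F [ 0.  -0.3 -0.1] M [ 0.05 -0.02  0.06]
[ 0.0079  0.0099 -0.9999] [ 0.17  0.4   0.36  2.07 -0.23  0.71  1.01]
```

View pics/c2.png

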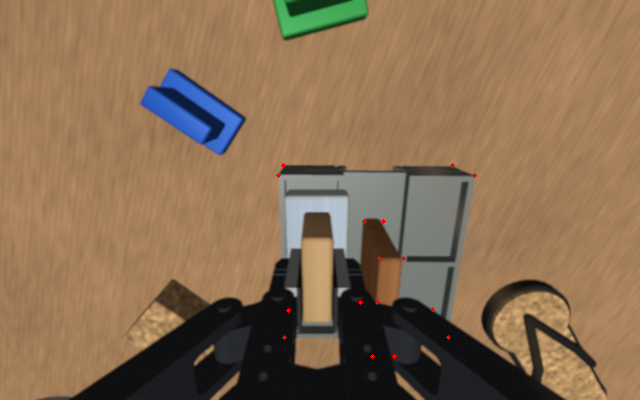

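Run:
```python
from h import *
cam,im=shot('wrist'); say()
cv2.imwrite('pics/c2z.png',cv2.resize(im[150:350,260:490,::-1],None,fx=3.4,fy=3.4,interpolation=cv2.INTER_CUBIC))
```

```text
t 13.13 pos [ 43.18 -28.2   10.73] yaw(y-axis) 19.1 tilt 0.76 w 0.151 F [ 0.3  0.4 -0.1] M [-0.    0.02 -0.05]
```

View pics/c2z.png

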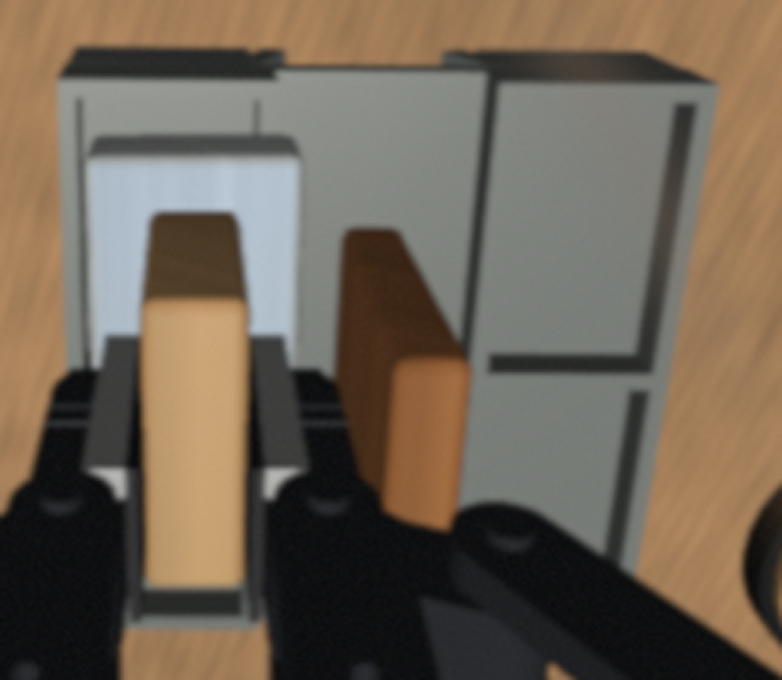

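```bash
cat > corn.py <<'E'
from h import *
cam,im=shot('wrist'); say()
P=cam.back([[277.1,173.5],[470.6,175.3],[446.8,317.6]],.036)[:,:2]*100; F=cam.back([[376.2,255.3],[397.9,256.5]],.092)[:,:2]*100
print(P.round(2),F.round(2))
d=P[1]-P[0]; print('w',np.linalg.norm(d)); a=np.arctan2(d[1],d[0])+np.pi/2; print('yaw',np.degrees(a))
u=np.array([np.cos(a),np.sin(a)]); print('centre by end',P[:2].mean(0)-7*u)
d=P[1]-P[2]; print('yaw side',np.degrees(np.arctan2(d[1],d[0])))
print('fin centre',F.mean(0)-3.5*u)
E
python3 corn.py
```

```text
t 13.18 pos [ 43.22 -28.22  10.77] yaw(y-axis) 19.1 tilt 0.79 w 0.153 F [ 0.8  0.1 -0.6] M [-0.03  0.03 -0.03]
[[ 39.52 -26.06]
 [ 52.63 -21.71]
 [ 56.55 -33.3 ]] [[ 46.51 -27.37]
 [ 47.73 -27.04]]
w 13.815295061028063
yaw 108.38719130962791
centre by end [ 48.28687139 -30.52823067]
yaw side 108.67062178282369
fin centre [ 48.22639428 -30.52567486]
```

Emit:
{"op": "send_rows", "data": {
  "motion": "-0.2 -0.6 -1 -0.6 0.5 -0.5 1; -0.2 -0.4 -1.5 0 0 0 1; 0 0 -1 0 0 0 1; 0 0 0 0 0 0 1"
}}

```text
t: 13.52
eef_pos: [0.4322, -0.2914, 0.0742]
tool_rot: [0.005, 0.582, 0.813, 0.0]
contact_force: [-0.6, -0.5, -0.8]
gripper_width: 0.156
```

```bash
python3 s.py
```

```text
t 13.52 pos [ 43.22 -29.14   7.42] yaw(y-axis) 18.8 tilt 0.58 w 0.156 F [-0.6 -0.5 -0.8] M [-0.03  0.05  0.  ]
[ 0.0087 -0.0053 -0.9999] [ 0.2   0.46  0.34  2.08 -0.25  0.64  1.04]
```

Emit:
{"op": "send_rows", "data": {
  "motion": "-0.4 0 -0.2 0.3 0.5 -0.2 1; 0 0 0 0 0 0 1"
}}

```text
t: 13.68
eef_pos: [0.4281, -0.2908, 0.0721]
tool_rot: [-0.001, 0.583, 0.812, -0.0]
contact_force: [0.3, 0.3, -0.3]
gripper_width: 0.156
```

```bash
python3 s.py
```

```text
t 13.68 pos [ 42.81 -29.08   7.21] yaw(y-axis) 18.7 tilt 0.09 w 0.156 F [ 0.3  0.3 -0.3] M [-0.05  0.01 -0.01]
[-1.5e-03  5.0e-04 -1.0e+00] [ 0.2   0.46  0.34  2.08 -0.25  0.64  1.04]
```

Well aligned (target 42.92, -29.11). I'll lower it.

Emit:
{"op": "send_rows", "data": {
  "motion": "0 0 -0.7 0 0 0 1; 0 0 -0.6 0 0 0 1; 0 0 -0.5 0 0 0 1; 0 0 -0.3 0 0 0 1; 0 0 0 0 0 0 1"
}}

```text
t: 14.1
eef_pos: [0.4294, -0.2911, 0.0503]
tool_rot: [0.001, 0.583, 0.812, 0.0]
contact_force: [-0.6, -0.0, 1.9]
gripper_width: 0.155
```

```bash
python3 s.py
```

```text
t 14.10 pos [ 42.94 -29.11   5.03] yaw(y-axis) 18.7 tilt 0.06 w 0.155 F [-0.6 -0.   1.9] M [0.03 0.06 0.02]
[ 1.e-03 -5.e-04 -1.e+00] [ 0.22  0.5   0.32  2.08 -0.27  0.6   1.06]
```

Emit:
{"op": "send_rows", "data": {
  "motion": "0 0 -0.2 0 0 0 1; 0 0 0 0 0 0 0.72; 0 0 0 0 0 0 0.72; 0 0 0 0 0 0 0.72; 0 0 1 0 0 0 0.72; 0 0 3 0 0 0 0.72; 0 0 4 0 0 0 0.72; 0 2 4 0 0 0 0.72; 0 2 4 0 0 0 0.72; 0 0 0 0 0 0 0.72"
}}

```text
t: 14.93
eef_pos: [0.4267, -0.2537, 0.2122]
tool_rot: [-0.002, 0.585, 0.811, -0.0]
contact_force: [0.8, -1.2, 0.2]
gripper_width: 0.278
```

```bash
python3 m2.py d1.png
```

```text
t 14.98 pos [ 42.57 -25.42  20.99] yaw(y-axis) 18.3 tilt 0.33 w 0.281 F [-0.2 -0.2  0. ] M [-0.03 -0.03  0.01]
```

View pics/d1.png

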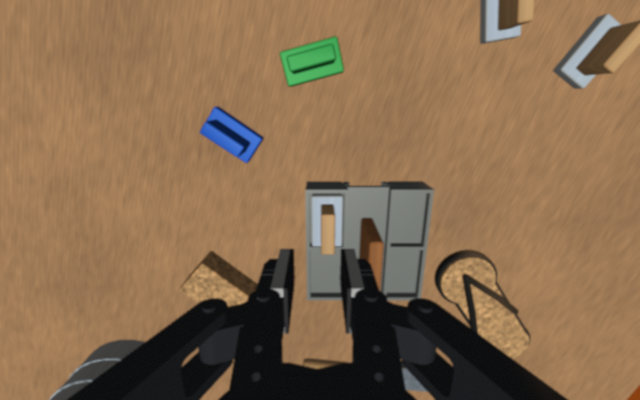

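Emit:
{"op": "send_rows", "data": {
  "motion": "1 3 0.5 0 0 0 0.6; 1.6 3.6 0.5 0 0 0 0.6; 1.6 3.6 0 0 0 0 0.6; 1.6 3.6 0 0 0 0 0.6; 1.6 3.6 0 0 0 1 0.6; 1.6 3.6 0 0 0 2 0.6; 1.6 3.6 0 0 0 2 0.6; 1 2 0 0 0 2 0.6; 0 0 0 0 0 0 0.6"
}}

```text
t: 15.73
eef_pos: [0.5398, 0.0199, 0.2192]
tool_rot: [-0.003, 0.537, 0.844, -0.002]
contact_force: [0.4, -0.1, -0.5]
gripper_width: 0.401
```

```bash
python3 m7.py b2.png
```

```text
t 15.78 pos [53.89  1.79 21.9 ] yaw(y-axis) 24.9 tilt 0.49 w 0.401 F [ 0.1  0.7 -0.6] M [-0.01  0.03  0.07]
block 0.96 sat 33 [66.1  -3.94] -23.0 0.605
block 0.7 sat 69 [ 38.4  -14.41] 215.4 0.045
block 0.7 sat 127 [32.49 11.69] 37.6 0.003
block 0.62 sat 84 [ 32.33 -24.26] -18.1 0.04
block 0.61 sat 38 [54.29 -3.98] 117.3 0.025
```

View pics/b2.png

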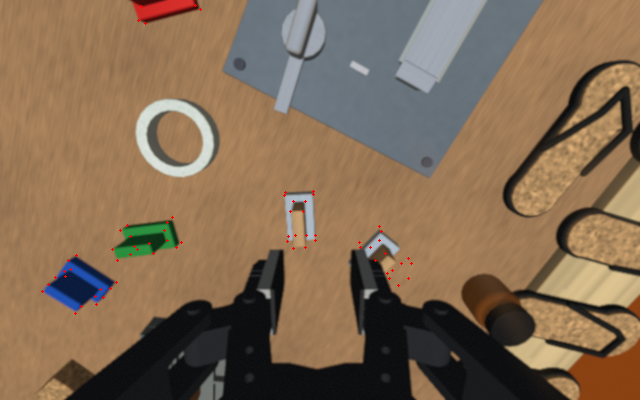

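Emit:
{"op": "send_rows", "data": {
  "motion": "0 -2 -3 0 0 2 0.62; 0 -2 -3.5 0 0 1 0.62; 0 -1.8 -3.5 0 0 0 0.62; 0 -0.5 -3 0 0 0 0.62; 0 0 -2 0 0 0 0.62; 0 0 0 0 0 0 0.62"
}}

```text
t: 16.33
eef_pos: [0.5343, -0.0653, 0.066]
tool_rot: [0.0, 0.524, 0.852, -0.005]
contact_force: [-0.6, 0.1, -0.0]
gripper_width: 0.381
```

```bash
python3 s.py
```

```text
t 16.33 pos [53.43 -6.53  6.6 ] yaw(y-axis) 26.8 tilt 0.61 w 0.381 F [-0.6  0.1 -0. ] M [-0.02  0.03  0.01]
[-0.0051 -0.0094 -0.9999] [-0.17  0.49  0.22  2.02 -0.15  0.65  0.61]
```

Emit:
{"op": "send_rows", "data": {
  "motion": "0.5 1.5 0 0.5 -0.3 1.2 0.62; 0.3 1 0 0 0 0 0.62; 0 0 -0.5 0 0 0 0.62; 0 0 0 0 0 0 0.62"
}}

```text
t: 16.67
eef_pos: [0.5421, -0.0437, 0.0632]
tool_rot: [0.001, 0.518, 0.856, -0.001]
contact_force: [-0.1, 0.0, -0.0]
gripper_width: 0.387
```

```bash
python3 s.py
```

```text
t 16.67 pos [54.21 -4.37  6.32] yaw(y-axis) 27.6 tilt 0.14 w 0.387 F [-0.1  0.  -0. ] M [-0.07  0.03 -0.01]
[ 9.0e-04 -2.4e-03 -1.0e+00] [-0.2   0.49  0.2   2.01 -0.16  0.65  0.59]
```

Emit:
{"op": "send_rows", "data": {
  "motion": "0 0.3 -1.5 0 0 0 0.62; 0 0.1 -1.8 0 0 0 0.62; 0 0 -0.8 0 0 0 0.62; 0 0 -0.3 0 0 0 1; 0 0 0 0 0 0 1; 0 0 0 0 0 0 1; 0 0 0 0 0 0 1; 0 0 0 0 0 0 1; 0 0 0 0 0 0 1"
}}

```text
t: 17.42
eef_pos: [0.5485, -0.0379, 0.0258]
tool_rot: [0.007, 0.516, 0.856, 0.003]
contact_force: [0.1, 0.3, -1.2]
gripper_width: 0.154
```

```bash
python3 s.py
```

```text
t 17.42 pos [54.85 -3.79  2.58] yaw(y-axis) 27.8 tilt 0.86 w 0.154 F [ 0.1  0.3 -1.2] M [-0.01 -0.01  0.01]
[ 0.015  -0.0015 -0.9999] [-0.19  0.56  0.18  2.02 -0.18  0.56  0.6 ]
```

Emit:
{"op": "send_rows", "data": {
  "motion": "0 0 2 0 0 0 1; 0 0 4 0 0.8 0 1; 0 0 4 0 0 0 1; 0 -1 4 0 0 -3 1; 0 -3 0.5 0 0 -3 1; 0 -3.5 0 0 0 -3 1; 0 -3.5 0 0 0 0 1; 0 -3.5 0 0 0 0 1; 0 -3 0 0 0 0 1; 0 0 0 0 0 0 1"
}}

```text
t: 18.25
eef_pos: [0.547, -0.2177, 0.183]
tool_rot: [0.003, 0.582, 0.813, 0.002]
contact_force: [-0.4, -1.2, -0.4]
gripper_width: 0.154
```

```bash
python3 m8.py e1.png;python3 - <<'E'
import cv2
im=cv2.imread('pics/e1.png'); cv2.imwrite('pics/e1z.png',cv2.resize(im[160:360,210:420],None,fx=3.8,fy=2.9,interpolation=cv2.INTER_CUBIC))
E
```

```text
t 18.30 pos [ 54.73 -21.49  18.27] yaw(y-axis) 19.0 tilt 0.40 w 0.153 F [ 0.4 -0.6 -0.7] M [ 0.   -0.04 -0.03]
0.72 9483
carr wrist [ 50.32 -31.23] 108.1 0.787
```

View pics/e1.png

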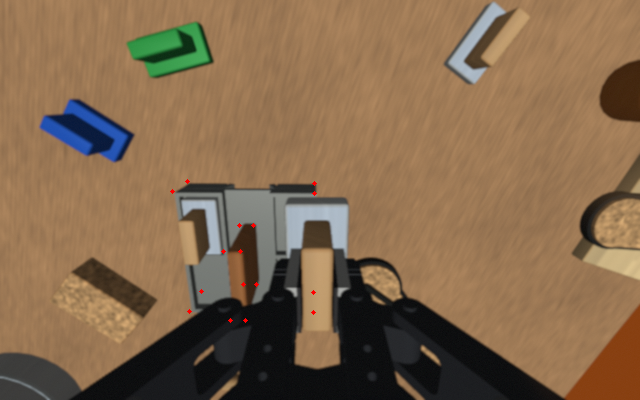

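View pics/e1z.png

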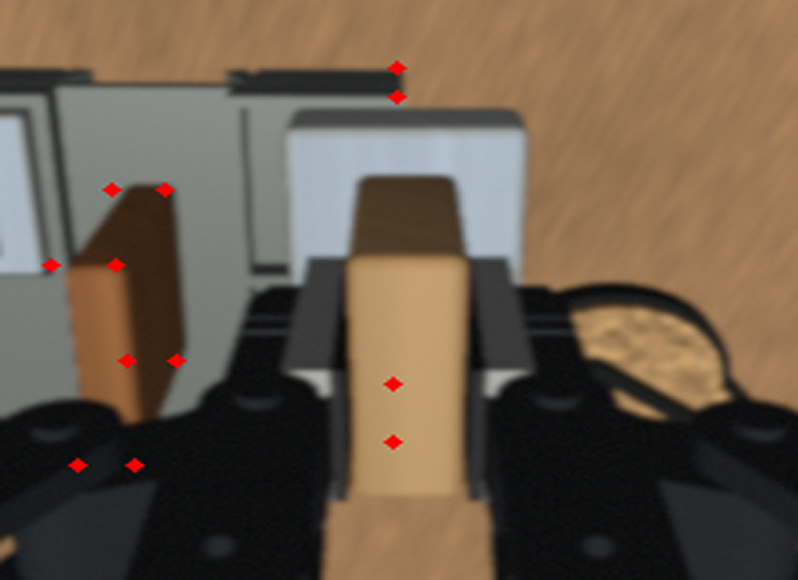

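```bash
cat > ih2.py <<'E'
from h import *
import sys
zo,pr,r1,r2=[float(a) for a in sys.argv[1:5]]; zo/=100
cam=Cam('wrist',dict(eef_pos=np.zeros(3),tool_rot=np.array([0,1,0,0.])))
a=cam.back([[317,r1]],.048-zo)[0,0]*1000;b=cam.back([[317,r2]],.048-zo)[0,0]*1000;p=cam.back([[317,pr]],.014-zo)[0,0]*1000
print('rib',a,b,'len',a-b,'centre',(a+b)/2,'plate centre',p-30)
E
python3 ih2.py 2.58 204.1 248.3 330.7
python3 - <<'E'
from h import *
cam,im=shot('wrist','e2.png'); say()
F=cam.back([[229,251.4],[244.2,251.4]],.092)[:,:2]*100; P=cam.back([[172.5,191],[315.8,192.8]],.036)[:,:2]*100
print(F,P); d=P[1]-P[0]; print(np.linalg.norm(d)); a=np.arctan2(d[1],d[0])+np.pi/2; print(np.degrees(a)); u=np.array([np.cos(a),np.sin(a)]); print(P.mean(0)-7*u,F.mean(0)-3.5*u)
E
```

```text
rib 20.855478300433912 -23.165280725680372 len 44.020759026114284 centre -1.1549012126232299 plate centre -0.5984128631548273
t 18.40 pos [ 54.81 -20.97  18.2 ] yaw(y-axis) 19.3 tilt 0.43 w 0.155 F [ 0.5  0.5 -0.1] M [0.05 0.03 0.01]
[[ 49.1405052  -27.34366941]
 [ 50.34522287 -26.93056239]] [[ 41.70380073 -26.08855932]
 [ 54.925726   -21.71436561]]
13.926696606562535
108.30570278113167
[ 50.51337204 -30.54722201] [ 50.84216837 -30.45999567]
```

Run:
```python
s=open('h.py').read()
s=s.replace("    if fn: cv2.imwrite('pics/'+fn,im[:,:,::-1])","    if fn:\n        cv2.imwrite('pics/'+fn,im[:,:,::-1]); np.savez('pics/'+fn+'.npz',eef_pos=o['eef_pos'],tool_rot=o['tool_rot'])")
s+='''
def recam(fn):
    z=np.load('pics/'+fn+'.npz'); return Cam('wrist',dict(eef_pos=z['eef_pos'],tool_rot=z['tool_rot']))
def carr_pose(cam,pl,pr,f1=None,f2=None):
    P=cam.back([pl,pr],.036)[:,:2]*100; d=P[1]-P[0]; a=np.arctan2(d[1],d[0])+np.pi/2; u=np.array([np.cos(a),np.sin(a)])
    print('width',np.linalg.norm(d).round(2),'yaw',np.degrees(a).round(1),'centre',(P.mean(0)-7*u).round(2))
    if f1: 
        F=cam.back([f1,f2],.092)[:,:2]*100; print('fin w',np.linalg.norm(F[1]-F[0]).round(2),'fin centre',(F.mean(0)-3.5*u).round(2))
'''
open('h.py','w').write(s)
```

Emit:
{"op": "send_rows", "data": {
  "motion": "0.3 -2.5 0 0 0.3 -0.5 1; 0.3 -3 -0.5 0 0 0 1; 0.3 -3 -1 0 0 0 1; 0.2 -2.2 -2 0 0 0 1; 0 0 -2 0 0 0 1; 0 0 -1 0 0 0 1; 0 0 0 0 0 0 1"
}}

```text
t: 18.98
eef_pos: [0.5649, -0.304, 0.1146]
tool_rot: [-0.003, 0.573, 0.82, 0.006]
contact_force: [0.1, 0.1, -0.9]
gripper_width: 0.157
```

```bash
cat > z.py <<'E'
from h import *
import sys
fn=sys.argv[1]; x0,y0,x1,y1=[int(a) for a in sys.argv[2:6]]
cam,im=shot('wrist',fn); say()
f=min(790/(x1-x0),590/(y1-y0)); print('scale',f)
cv2.imwrite('pics/z'+fn,cv2.resize(im[y0:y1,x0:x1,::-1],None,fx=f,fy=f,interpolation=cv2.INTER_CUBIC))
E
python3 z.py e3.png 140 140 400 334
```

```text
t 19.03 pos [ 56.54 -30.33  11.54] yaw(y-axis) 20.2 tilt 0.82 w 0.159 F [ 0.6  0.8 -1. ] M [0.04 0.04 0.01]
scale 3.0384615384615383
```

View pics/ze3.png

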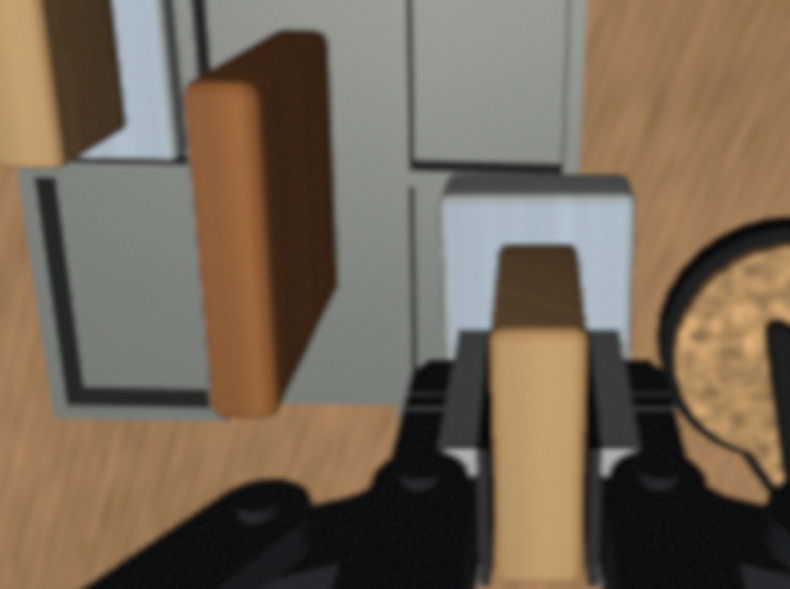

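Run:
```python
from h import *
cam=recam('e3.png'); f=3.0385
g=lambda x,y:[140+x/f,140+y/f]
F=cam.back([g(190,82),g(260,84),g(212,414),g(278,414)],.092)[:,:2]*100
print(F.round(2)); n=F[:2].mean(0); m=F[2:].mean(0); d=n-m; print('len',np.linalg.norm(d),'yaw',np.degrees(np.arctan2(d[1],d[0])),'centre',(n+m)/2)
D=cam.back([g(57,417),g(583,0),g(577,170)],.036)[:,:2]*100
print(D.round(2)); c=(n+m)/2
for a in (107.5,109,110.5):
    a=np.radians(a); u=np.array([np.cos(a),np.sin(a)]); v=np.array([-u[1],u[0]]); print([(((p-c)@u).round(2),((p-c)@v).round(2)) for p in D])
```

```text
[[ 49.01 -28.11]
 [ 50.19 -27.71]
 [ 51.04 -34.6 ]
 [ 52.28 -34.15]]
len 6.78724319247648 yaw 107.67148007934871 centre [ 50.63052046 -31.14244384]
[[ 46.31 -40.07]
 [ 55.63 -24.85]
 [ 56.98 -28.78]]
[(np.float64(-7.21), np.float64(6.81)), (np.float64(4.5), np.float64(-6.66)), (np.float64(0.34), np.float64(-6.76))]
[(np.float64(-7.03), np.float64(6.99)), (np.float64(4.33), np.float64(-6.77)), (np.float64(0.16), np.float64(-6.77))]
[(np.float64(-6.84), np.float64(7.18)), (np.float64(4.15), np.float64(-6.88)), (np.float64(-0.01), np.float64(-6.77))]
```

View pics/e3.png

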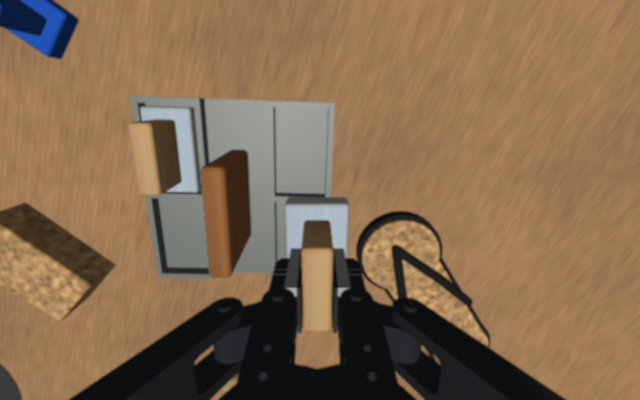

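Run:
```python
from h import *
carr_pose(recam('e3.png'),[131.5,97.5],[334.5,102.5])
a=np.radians(109);u=np.array([np.cos(a),np.sin(a)]); v=np.array([-u[1],u[0]])
c=np.array([50.55,-31.12])+0
for s in ((3.4,4.6),(-3.4,-4.6),(3.4,-4.6),(-3.4,4.6)): print((c+s[0]*u+s[1]*v).round(2))
```

```text
width 13.77 yaw 108.9 centre [ 50.63 -31.27]
[ 45.09 -29.4 ]
[ 56.01 -32.84]
[ 53.79 -26.41]
[ 47.31 -35.83]
```

Emit:
{"op": "send_rows", "data": {
  "motion": "-0.3 -1.5 -1 -0.6 0.6 -1 1; -0.3 -1 -1.5 0 0 0 1; 0 0 -1.5 0 0 0 1; 0 0 0 0 0 0 1"
}}

```text
t: 19.37
eef_pos: [0.5622, -0.3273, 0.0756]
tool_rot: [-0.002, 0.577, 0.816, -0.0]
contact_force: [-1.1, 0.9, -1.6]
gripper_width: 0.158
```

```bash
python3 s.py
```

```text
t 19.37 pos [ 56.22 -32.73   7.56] yaw(y-axis) 19.5 tilt 0.19 w 0.158 F [-1.1  0.9 -1.6] M [ 0.04  0.04 -0.02]
[-0.0028  0.0019 -1.    ] [ 0.22  0.63  0.3   1.75 -0.25  0.81  0.98]
```

Emit:
{"op": "send_rows", "data": {
  "motion": "-0.3 -0.1 -0.4 0 0 -0.5 1; 0 0 -0.1 0 0 0 1; 0 0 0 0 0 0 1"
}}

```text
t: 19.62
eef_pos: [0.5586, -0.3296, 0.0703]
tool_rot: [-0.002, 0.582, 0.813, -0.0]
contact_force: [0.3, 0.3, -0.3]
gripper_width: 0.153
```

```bash
python3 s.py
```

```text
t 19.62 pos [ 55.86 -32.96   7.03] yaw(y-axis) 18.9 tilt 0.19 w 0.153 F [ 0.3  0.3 -0.3] M [ 0.06 -0.02  0.03]
[-0.003   0.0012 -1.    ] [ 0.22  0.63  0.31  1.76 -0.25  0.79  0.98]
```

Emit:
{"op": "send_rows", "data": {
  "motion": "0.1 0.1 -0.6 0 0 0 1; 0 0 -0.6 0 0 0 1; 0 0 -0.5 0 0 0 1; 0 0 -0.3 0 0 0 1; 0 0 0 0 0 0 1"
}}

```text
t: 20.03
eef_pos: [0.5609, -0.3287, 0.0502]
tool_rot: [0.0, 0.581, 0.814, 0.0]
contact_force: [-0.4, -0.2, -0.7]
gripper_width: 0.156
```

```bash
python3 s.py
```

```text
t 20.03 pos [ 56.09 -32.87   5.02] yaw(y-axis) 18.9 tilt 0.01 w 0.156 F [-0.4 -0.2 -0.7] M [0.01 0.04 0.01]
[ 2.e-04  2.e-04 -1.e+00] [ 0.23  0.66  0.29  1.76 -0.26  0.76  0.98]
```

Emit:
{"op": "send_rows", "data": {
  "motion": "0 0 -0.2 0 0 0 1; 0 0 -0.1 0 0 0 1; 0 0 0 0 0 0 0.72; 0 0 0 0 0 0 0.72; 0 0 0 0 0 0 0.72; 0 0 1 0 0 0 0.72; 0 0 3 0 0 0 0.72; 0 0 4 0 0 0 0.72; 0 2 4 0 0 0 0.72; 0 2 4 0 0 0 0.72; 0 0 0 0 0 0 0.72"
}}

```text
t: 20.95
eef_pos: [0.5588, -0.2906, 0.2116]
tool_rot: [-0.002, 0.583, 0.813, -0.0]
contact_force: [1.6, -0.1, -0.3]
gripper_width: 0.281
```

```bash
python3 z.py e4.png 100 100 500 400
```

```text
t 21.00 pos [ 55.75 -29.14  20.89] yaw(y-axis) 18.7 tilt 0.35 w 0.279 F [-0.1 -0.   0.5] M [-0.   -0.07 -0.01]
scale 1.9666666666666666
```

View pics/ze4.png

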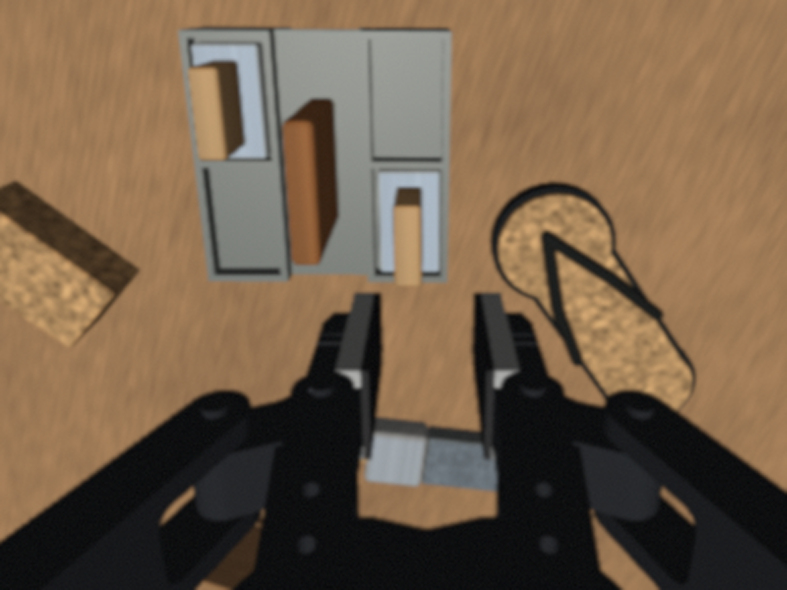

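Emit:
{"op": "send_rows", "data": {
  "motion": "0.9 3 0 0 0 -3.5 0.6; 0.9 3.3 0 0 0 -3.5 0.6; 0.9 3.3 0 0 0 -3.5 0.6; 0.9 3.3 0 0 0 -3.5 0.6; 0.9 3.3 0 0 0 -3.5 0.6; 0.9 3.3 0 0 0 -3.5 0.6; 0.9 3.3 0 0 0 -3.5 0.6; 0.9 3.3 0 0 0 -3.5 0.6; 0.9 3.3 0 0 0 -3.5 0.6; 0.5 1 0 0 0 -1 0.6; 0 0 0 0 0 0 0.6"
}}

```text
t: 21.92
eef_pos: [0.6394, 0.0201, 0.207]
tool_rot: [-0.003, 0.799, 0.601, -0.004]
contact_force: [-0.2, -1.1, 1.1]
gripper_width: 0.397
```

```bash
python3 m7.py b3.png
```

```text
t 21.97 pos [63.89  1.94 20.67] yaw(y-axis) -16.1 tilt 0.69 w 0.401 F [-0.1  0.8 -1.1] M [ 0.06  0.01 -0.02]
block 0.81 sat 38 [64.84 -4.83] 74.5 0.017
block 0.72 sat 99 [32.36 11.62] 34.1 0.021
```

View pics/b3.png

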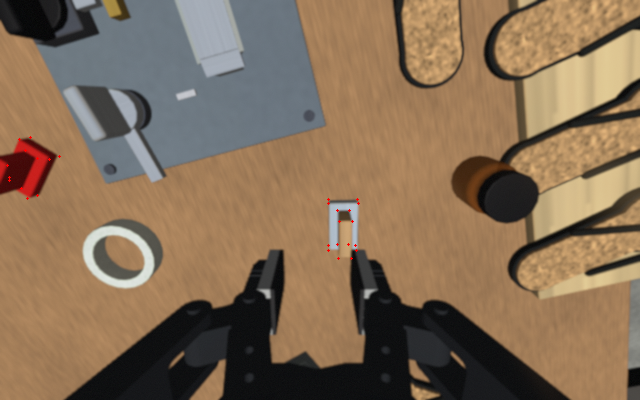

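Emit:
{"op": "send_rows", "data": {
  "motion": "0.3 -1.5 -3 0 0 0.3 0.62; 0.3 -2 -3.5 0 0 0.3 0.62; 0.2 -1.5 -3.5 0 0 0 0.62; 0 -0.3 -3 0 0 0 0.62; 0 0 -1 0 0 0 0.62; 0 0 0 0 0 0 0.62"
}}

```text
t: 22.52
eef_pos: [0.6445, -0.0537, 0.0656]
tool_rot: [0.001, 0.799, 0.601, -0.004]
contact_force: [-1.6, 0.2, 1.3]
gripper_width: 0.379
```

```bash
python3 s.py
```

```text
t 22.52 pos [64.45 -5.37  6.56] yaw(y-axis) -16.1 tilt 0.52 w 0.379 F [-1.6  0.2  1.3] M [-0.02 -0.    0.01]
[-0.0064 -0.0064 -1.    ] [-0.28  0.65  0.37  1.77 -0.3   0.79 -0.04]
```

Emit:
{"op": "send_rows", "data": {
  "motion": "0.4 0.3 -0.3 0.4 -0.4 0.5 0.62; 0 0.2 -1 0 0 0 0.62; 0 0 -0.5 0 0 0 0.62; 0 0 0 0 0 0 0.62"
}}

```text
t: 22.85
eef_pos: [0.6509, -0.0507, 0.0509]
tool_rot: [0.002, 0.797, 0.604, 0.003]
contact_force: [-0.3, -0.1, -0.3]
gripper_width: 0.383
```

```bash
python3 s.py
```

```text
t 22.85 pos [65.09 -5.07  5.09] yaw(y-axis) -15.7 tilt 0.39 w 0.383 F [-0.3 -0.1 -0.3] M [-0.02  0.04 -0.05]
[ 6.7e-03  9.0e-04 -1.0e+00] [-0.27  0.67  0.36  1.76 -0.32  0.76 -0.03]
```

Emit:
{"op": "send_rows", "data": {
  "motion": "-0.3 0.1 -1.3 0 0.4 0 0.62; -0.1 0.1 -1.2 0 0 0 0.62; -0.1 0 -0.4 0 0 0 0.62; -0.1 0 0 0 0.3 0 1; 0 0 0 0 0 0 1; 0 0 0 0 0 0 1; 0 0 0 0 0 0 1; 0 0 0 0 0 0 1; 0 0 0 0 0 0 1"
}}

```text
t: 23.6
eef_pos: [0.6464, -0.0459, 0.0215]
tool_rot: [-0.002, 0.796, 0.605, -0.0]
contact_force: [-0.0, -0.5, -1.4]
gripper_width: 0.16
```

```bash
python3 s.py
```

```text
t 23.60 pos [64.64 -4.59  2.15] yaw(y-axis) -15.5 tilt 0.18 w 0.160 F [-0.  -0.5 -1.4] M [-0.05 -0.01  0.  ]
[-0.0025  0.0019 -1.    ] [-0.26  0.71  0.34  1.78 -0.34  0.72 -0.02]
```

Emit:
{"op": "send_rows", "data": {
  "motion": "0 0 2 0 0 0 1; 0 0 4 0 0 0 1; 0 0 4 0 0 0 1; -0.5 -1 4 0 0 4 1; -1.5 -2 0.5 0 0 5 1; -1.8 -2.5 0 0 0 5 1; -1.8 -2.5 0 0 0 5 1; -1.8 -2.5 0 0 0 5 1; -1.5 -2 0 0 0 5 1; -1 -1.5 0 0 0 5 1; 0 0 0 0 0 0 1"
}}

```text
t: 24.52
eef_pos: [0.541, -0.1884, 0.1739]
tool_rot: [0.001, 0.57, 0.822, -0.002]
contact_force: [-0.5, -0.7, -1.3]
gripper_width: 0.16
```

```bash
python3 z.py e5.png 100 100 500 400
```

```text
t 24.57 pos [ 54.21 -18.67  17.39] yaw(y-axis) 20.3 tilt 0.22 w 0.158 F [-0.8  0.1 -1.7] M [-0.04  0.03  0.04]
scale 1.9666666666666666
```

View pics/ze5.png

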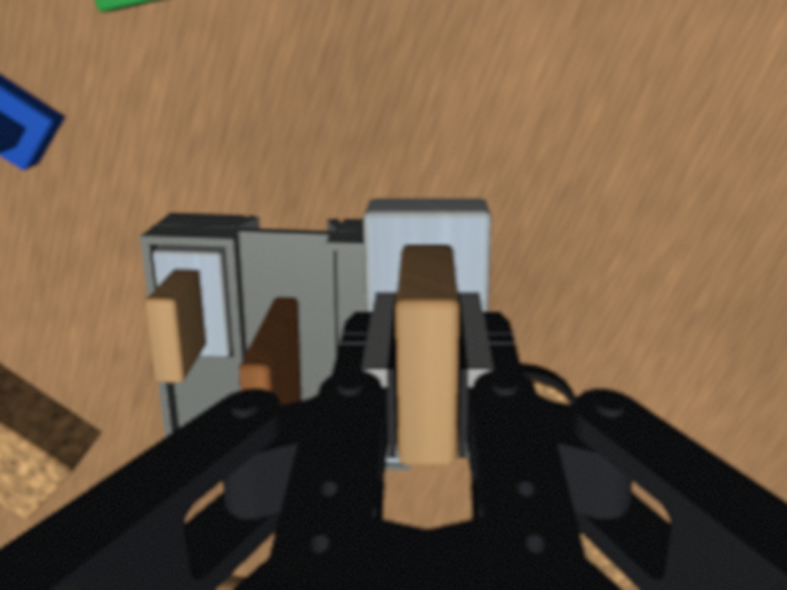

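```bash
python3 ih2.py 2.15 207.3 252 335.9
python3 - <<'E'
from h import *
cam=recam('e5.png'); a=np.radians(109);u=np.array([np.cos(a),np.sin(a)]); v=np.array([-u[1],u[0]])
P=cam.back([[172.7,220.5]],.036)[0,:2]*100; print(P,'centre',P-7*u-6.9*v)
F=cam.back([[100+242/1.9667,100+366/1.9667],[100+271/1.9667,100+367/1.9667]],.092)[:,:2]*100; print('fin',F.mean(0)-3.5*u)
E
```

```text
rib 21.336812882898666 -22.359064759146147 len 43.69587764204481 centre -0.5111259381237403 plate centre -0.8578099211901531
[ 41.94858298 -26.83098227] centre [ 50.75163823 -31.20319203]
fin [ 50.76717496 -31.22620614]
```

Emit:
{"op": "send_rows", "data": {
  "motion": "0 -2 0 0 0 -1 1; -0.1 -2.5 -1 0 0 -0.3 1; -0.1 -2 -2 0 0 0 1; 0 -0.7 -2.5 0 0 0 1; 0 0 -2.5 0 0 0 1; 0 0 -1 0 0 0 1; 0 0 0 0 0 0 1"
}}

```text
t: 25.15
eef_pos: [0.5478, -0.254, 0.0826]
tool_rot: [0.004, 0.582, 0.813, 0.002]
contact_force: [-0.5, 0.2, -2.0]
gripper_width: 0.157
```

```bash
python3 z.py e6.png 140 100 400 334;python3 s.py
```

```text
t 25.20 pos [ 54.81 -25.37   8.34] yaw(y-axis) 18.8 tilt 0.56 w 0.156 F [ 0.5  0.5 -0.6] M [0.11 0.03 0.02]
scale 2.5213675213675213
t 25.20 pos [ 54.81 -25.37   8.34] yaw(y-axis) 18.8 tilt 0.56 w 0.156 F [ 0.5  0.5 -0.6] M [0.11 0.03 0.02]
[ 0.0098 -0.0011 -1.    ] [ 0.12  0.55  0.29  1.87 -0.22  0.74  0.85]
```

View pics/ze6.png

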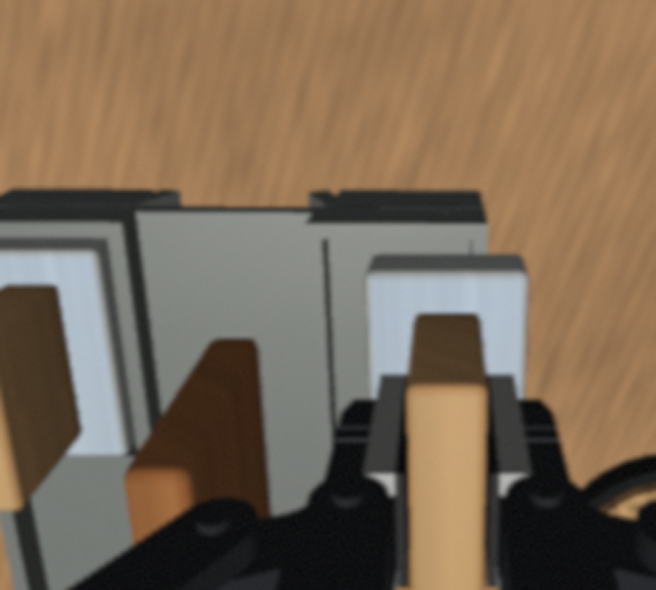

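Run:
```python
from h import *
cam=recam('e6.png'); a=np.radians(109);u=np.array([np.cos(a),np.sin(a)]); v=np.array([-u[1],u[0]])
P=cam.back([[333.1,188.4]],.036)[0,:2]*100; print(P,'centre',P-7*u+6.9*v)
F=cam.back([[140+127/2.5214,100+468/2.5214],[140+193/2.5214,100+468/2.5214]],.092)[:,:2]*100; print('fin',F.mean(0)-3.5*u)
```

```text
[ 54.88376421 -22.44006957] centre [ 50.63866312 -31.30511987]
fin [ 50.72173504 -31.14569326]
```

Emit:
{"op": "send_rows", "data": {
  "motion": "-0.6 -0.7 -0.6 0 0.5 0 1; -0.4 -0.3 -0.6 0 0 0 1; 0 0 -0.2 0 0 0 1; 0 0 0 0 0 0 1"
}}

```text
t: 25.53
eef_pos: [0.5407, -0.2629, 0.0718]
tool_rot: [0.003, 0.581, 0.814, 0.001]
contact_force: [0.6, -0.6, -0.8]
gripper_width: 0.157
```

```bash
python3 s.py
```

```text
t 25.53 pos [ 54.07 -26.29   7.18] yaw(y-axis) 19.0 tilt 0.33 w 0.157 F [ 0.6 -0.6 -0.8] M [-0.06  0.02  0.07]
[ 0.0054 -0.0019 -1.    ] [ 0.14  0.56  0.28  1.88 -0.22  0.73  0.88]
```

Emit:
{"op": "send_rows", "data": {
  "motion": "-0.3 -0.2 -0.5 0 0.3 0 1; 0 0 -0.2 0 0 0 1; 0 0 0 0 0 0 1"
}}

```text
t: 25.78
eef_pos: [0.5383, -0.2654, 0.0658]
tool_rot: [0.002, 0.581, 0.814, -0.0]
contact_force: [-0.4, 0.2, -1.1]
gripper_width: 0.156
```

```bash
python3 s.py
```

```text
t 25.78 pos [ 53.83 -26.54   6.58] yaw(y-axis) 19.0 tilt 0.20 w 0.156 F [-0.4  0.2 -1.1] M [-0.02 -0.04  0.07]
[ 0.0024 -0.0025 -1.    ] [ 0.14  0.57  0.28  1.88 -0.23  0.72  0.88]
```

Emit:
{"op": "send_rows", "data": {
  "motion": "0 0.1 -0.6 0 0 0 1; 0 0 -0.6 0 0 0 1; 0 0 -0.4 0 0 0 1; 0 0 -0.3 0 0 0 1; 0 0 0 0 0 0 1"
}}

```text
t: 26.2
eef_pos: [0.5395, -0.2645, 0.0473]
tool_rot: [0.003, 0.581, 0.814, 0.0]
contact_force: [-0.9, 0.0, 2.3]
gripper_width: 0.15
```

```bash
python3 s.py
```

```text
t 26.20 pos [ 53.95 -26.45   4.73] yaw(y-axis) 19.0 tilt 0.30 w 0.150 F [-0.9  0.   2.3] M [ 0.08  0.39 -0.03]
[ 0.0047 -0.0023 -1.    ] [ 0.15  0.6   0.27  1.89 -0.24  0.68  0.89]
```

Emit:
{"op": "send_rows", "data": {
  "motion": "0 0 -0.15 0 0 0 1; 0 0 0 0 0 0 0.72; 0 0 0 0 0 0 0.72; 0 0 0 0 0 0 0.72; 0 0 1 0 0 0 0.72; 0 0 3 0 0 0 0.72; 0 0 4 0 0 0 0.72; -0.5 0.8 4 0 0 0 0.72; -1.5 0 4 0 0 0 0.72; -1 0 2 0 0 0 0.72; 0 0 0 0 0 0 0.72"
}}

```text
t: 27.12
eef_pos: [0.5068, -0.2551, 0.2325]
tool_rot: [-0.0, 0.581, 0.814, -0.0]
contact_force: [-0.0, 0.1, -0.2]
gripper_width: 0.281
```

```bash
python3 z.py e7.png 140 160 460 400; python3 m1.py | grep -E "block|carr"
```

```text
t 27.17 pos [ 50.72 -25.49  23.12] yaw(y-axis) 19.0 tilt 0.04 w 0.279 F [0.5 0.1 1.1] M [0.02 0.04 0.  ]
scale 2.4583333333333335
top block1 0.69 [344.1 250. ] 124 [ 0.39  -0.157]
top carriage 0.54 [401.4 226. ] 2 [ 0.482 -0.38 ]
top carriage 0.52 [261.3 145.1] 697 [0.808 0.167]
scene block1 0.8 [240.3 206.9] 288 [ 0.527 -0.282]
scene block1 0.76 [358.3 150.9] 217 [0.323 0.112]
scene block1 0.73 [252.7 162. ] 201 [ 0.34  -0.245]
scene block1 0.69 [283.  168.6] 193 [ 0.381 -0.148]
scene block1 0.66 [221.2 213.2] 305 [ 0.545 -0.336]
scene block1 0.66 [413.  271.2] 1538 [0.793 0.167]
scene carriage 0.77 [227.5 200.8] 1411 [ 0.499 -0.32 ]
```

View pics/ze7.png

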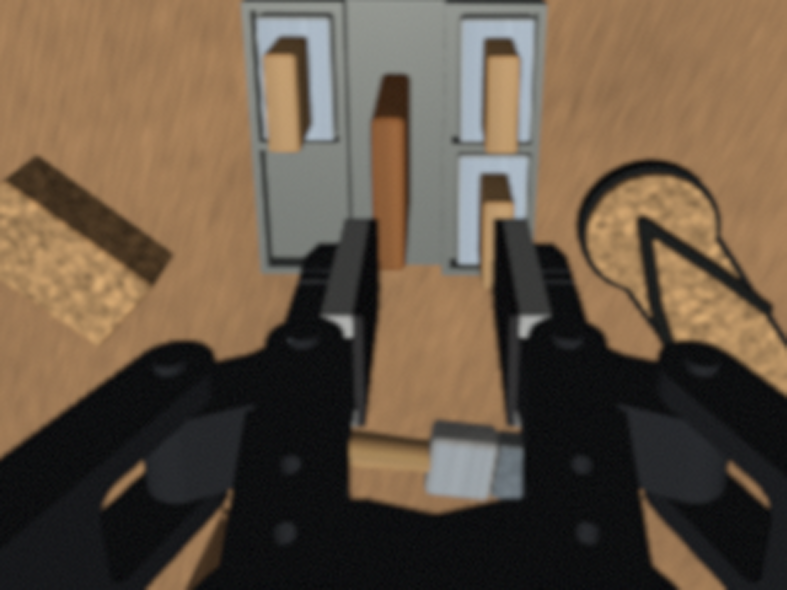

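View pics/topc.png

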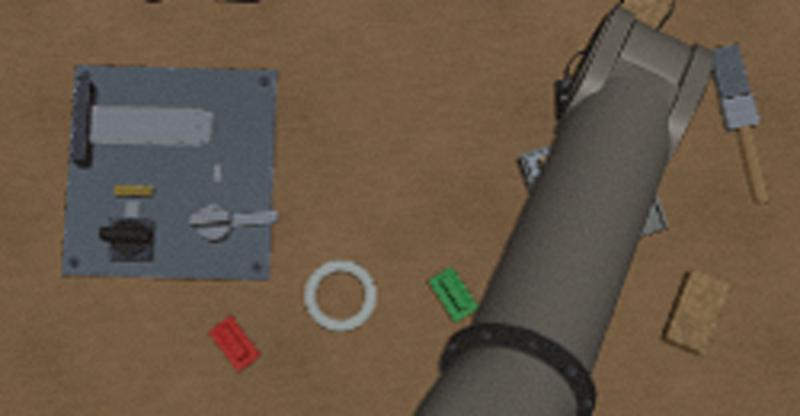

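View pics/scenec.png

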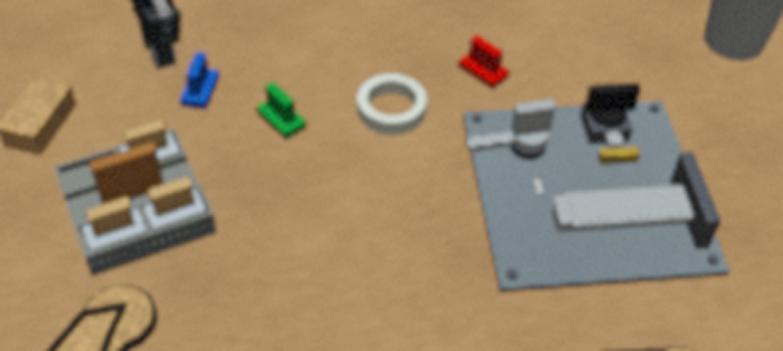

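Run:
```python
from h import *
cam=recam('e7.png'); f=2.4583; g=lambda x,y:[140+x/f,160+y/f]
F=cam.back([g(372,117),g(408,118),g(376,268),g(404,268)],.092)[:,:2]*100
print(F.round(2)); n=F[:2].mean(0); m=F[2:].mean(0); d=n-m; print('len',np.linalg.norm(d),'yaw',np.degrees(np.arctan2(d[1],d[0])),'centre',(n+m)/2)
carr_pose(cam,g(243,2),g(547,4),g(372,117),g(408,118))
print(np.degrees(RAIL[3]),rl(-.18,0),rl(-.15,0))
```

```text
[[ 48.91 -28.13]
 [ 50.27 -27.71]
 [ 51.12 -34.58]
 [ 52.24 -34.2 ]]
len 6.801332724711268 yaw 107.90765622010345 centre [ 50.63339885 -31.15344065]
width 13.72 yaw 108.6 centre [ 50.67 -31.28]
fin w 1.43 fin centre [ 50.71 -31.23]
88.8 [0.58123036 0.04053948 0.        ] [0.58185864 0.0705329  0.        ]
```

Emit:
{"op": "send_rows", "data": {
  "motion": "0 -2 -2 0 0 0 0.68; 0 -2.2 -3 0 0 0 0.68; 0 -1.2 -3 0 0 0 0.68; 0 0 -2 0 0 0 0.68; 0 0 0 0 0 0 0.68",
  "newtons": 90
}}

```text
t: 28.28
eef_pos: [0.5091, -0.3098, 0.1263]
tool_rot: [0.0, 0.579, 0.815, 0.0]
contact_force: [-0.7, -0.4, -0.6]
gripper_width: 0.321
```

```bash
python3 s.py
```

```text
t 28.28 pos [ 50.91 -30.98  12.63] yaw(y-axis) 19.2 tilt 0.04 w 0.321 F [-0.7 -0.4 -0.6] M [0.04 0.01 0.01]
[ 6.e-04 -3.e-04 -1.e+00] [ 0.19  0.48  0.33  1.86 -0.2   0.83  0.96]
```

Emit:
{"op": "send_rows", "data": {
  "motion": "-0.25 -0.2 -0.5 0 0 -0.3 0.68; 0 0 -1 0 0 0 0.68; 0 0 0 0 0 0 0.68"
}}

```text
t: 28.53
eef_pos: [0.5069, -0.312, 0.1116]
tool_rot: [0.001, 0.581, 0.814, 0.0]
contact_force: [-0.8, -0.3, -0.7]
gripper_width: 0.32
```

```bash
python3 z.py e8.png 140 100 460 340;python3 s.py
```

```text
t 28.58 pos [ 50.74 -31.24  11.26] yaw(y-axis) 18.9 tilt 0.15 w 0.319 F [-0.1  0.1 -0.4] M [-0.   -0.09 -0.07]
scale 2.4583333333333335
t 28.58 pos [ 50.74 -31.24  11.26] yaw(y-axis) 18.9 tilt 0.15 w 0.319 F [-0.1  0.1 -0.4] M [-0.   -0.09 -0.07]
[ 0.0024 -0.0012 -1.    ] [ 0.2   0.5   0.32  1.87 -0.21  0.8   0.97]
```

View pics/ze8.png

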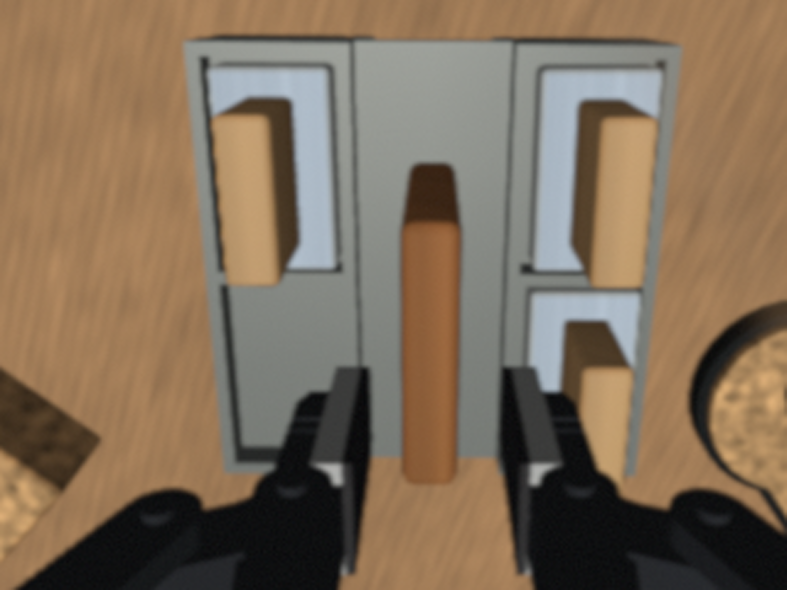

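Emit:
{"op": "send_rows", "data": {
  "motion": "0 0 -2 0 0 0 0.68; -0.1 0 -2 0 0 0 0.68; 0 0 -1.2 0 0 0 0.68; 0 0 -0.4 0 0 0 0.68; 0 0 0 0 0 0 0.68"
}}

```text
t: 29.0
eef_pos: [0.5117, -0.3128, 0.061]
tool_rot: [0.007, 0.58, 0.814, 0.002]
contact_force: [0.6, -0.2, 0.2]
gripper_width: 0.315
```

```bash
python3 s.py
```

```text
t 29.00 pos [ 51.17 -31.28   6.1 ] yaw(y-axis) 19.1 tilt 0.83 w 0.315 F [ 0.6 -0.2  0.2] M [-0.03  0.03 -0.  ]
[ 0.0137 -0.0048 -0.9999] [ 0.23  0.57  0.29  1.9  -0.25  0.69  1.  ]
```

Emit:
{"op": "send_rows", "data": {
  "motion": "-0.5 0 -0.3 0.3 0.8 0 0.68; 0 0 -0.2 0 0 0 0.68; 0 0 0 0 0 0 0.68"
}}

```text
t: 29.25
eef_pos: [0.5078, -0.3131, 0.0579]
tool_rot: [0.0, 0.58, 0.815, 0.0]
contact_force: [-0.2, -0.7, -0.6]
gripper_width: 0.319
```

```bash
python3 s.py
```

```text
t 29.25 pos [ 50.78 -31.31   5.79] yaw(y-axis) 19.1 tilt 0.07 w 0.319 F [-0.2 -0.7 -0.6] M [-0.03  0.04 -0.03]
[ 0.0012 -0.     -1.    ] [ 0.23  0.58  0.29  1.9  -0.25  0.7   1.  ]
```

Emit:
{"op": "send_rows", "data": {
  "motion": "0 0 -0.2 0 0 0 1; 0 0 0 0 0 0 1; 0 0 0 0 0 0 1; 0 0 0 0 0 0 1; 0 0 0 0 0 0 1; 0 0 0 0 0 0 1; 0 0 0 0 0 0 1; 0 0 0 0 0 0 1"
}}

```text
t: 29.92
eef_pos: [0.5074, -0.3139, 0.0566]
tool_rot: [0.001, 0.58, 0.815, 0.0]
contact_force: [-0.1, -0.5, -1.4]
gripper_width: 0.153
```

```bash
python3 s.py
```

```text
t 29.92 pos [ 50.74 -31.39   5.66] yaw(y-axis) 19.1 tilt 0.09 w 0.153 F [-0.1 -0.5 -1.4] M [-0.08  0.07 -0.04]
[ 1.3e-03 -9.0e-04 -1.0e+00] [ 0.23  0.58  0.29  1.9  -0.25  0.7   1.  ]
```

Emit:
{"op": "send_rows", "data": {
  "motion": "0 0 0.5 0 0 0 1; 0 0 1 0 0 0 1; 0 0 1.5 0 0 0 1; 0 0 1.5 0 0 0 1; 0 0 1.2 0 0 0 1; 0 0 0.5 0 0 0 1; 0 0 0 0 0 0 1"
}}

```text
t: 30.5
eef_pos: [0.5027, -0.3103, 0.1195]
tool_rot: [-0.005, 0.58, 0.815, -0.001]
contact_force: [0.2, 0.6, -6.7]
gripper_width: 0.152
```

```bash
python3 z.py f1.png 0 0 640 400;python3 s.py
python3 - <<'E'
from h import *
c,im=shot('scene'); cv2.imwrite('pics/f1s.png',cv2.resize(im[120:280,140:330,::-1],None,fx=3.5,fy=3.5,interpolation=cv2.INTER_CUBIC))
E
```

```text
t 30.55 pos [ 50.25 -31.02  11.89] yaw(y-axis) 19.1 tilt 0.60 w 0.148 F [-0.1 -0.5 -7.6] M [-0.13 -0.06 -0.04]
scale 1.234375
t 30.55 pos [ 50.25 -31.02  11.89] yaw(y-axis) 19.1 tilt 0.60 w 0.148 F [-0.1 -0.5 -7.6] M [-0.13 -0.06 -0.04]
[-0.0092  0.0048 -0.9999] [ 0.2   0.49  0.33  1.87 -0.21  0.83  0.97]
```

View pics/f1s.png

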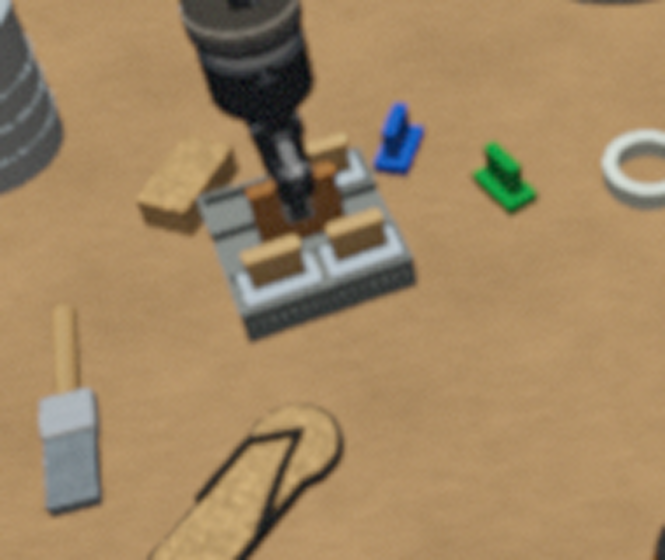

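View pics/zf1.png

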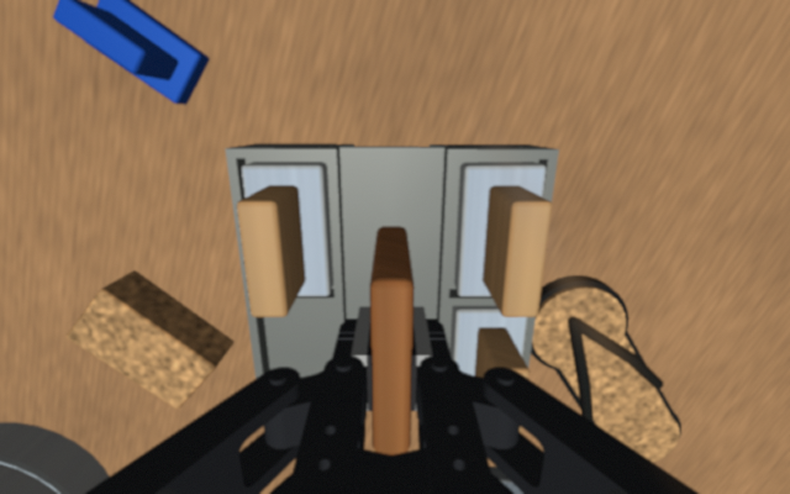

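Run:
```python
from h import *
cam=Cam('wrist',dict(eef_pos=np.zeros(3),tool_rot=np.array([0,1,0,0.])))
f=1.234375
P=cam.back([[228/f,149/f],[556/f,150/f]],-.0206)*1000; print(P.round(1),'w',np.linalg.norm(P[1]-P[0]))
F=cam.back([[372/f,280/f],[412/f,280/f],[373/f,453/f],[411/f,453/f]],.0354)*1000; print(F.round(1))
```

```text
[[ 71.6  68.  -20.6]
 [ 71.2 -68.3 -20.6]] w 136.31797816880157
[[ 36.7   6.   35.4]
 [ 36.7  -6.2  35.4]
 [-31.5   6.7  35.4]
 [-31.5  -7.1  35.4]]
```

Emit:
{"op": "send_rows", "data": {
  "motion": "0.2 0.8 0.3 -0.3 -0.5 -0.5 1; 0.4 1.6 0.2 0 0 -1 1; 0.6 2.4 0 0 0 -1.5 1; 0.6 2.4 0 0 0 -1.5 1; 0.6 2.4 0 0 0 -1.5 1; 0.6 2.4 0 0 0 -1.5 1; 0.6 2.4 0 0 0 -1.5 1; 0.6 2.4 0 0 0 -1.5 1; 0.6 2.4 0 0 0 -1.5 1; 0.6 2.4 0 0 0 -1.5 1; 0.6 2.4 0 0 0 -1.5 1; 0.6 2.4 0 0 0 -1.5 1; 0.6 2.4 0 0 0 -1.5 1; 0.4 1.5 0 0 0 -1.5 1; 0.2 0.8 0 0 0 -0.8 1; 0 0 0 0 0 0 1"
}}

```text
t: 31.93
eef_pos: [0.5694, 0.0288, 0.1128]
tool_rot: [-0.009, 0.722, 0.691, -0.004]
contact_force: [0.1, 1.1, -8.2]
gripper_width: 0.149
```

```bash
python3 z.py f2.png 0 0 640 400;python3 s.py
```

```text
t 31.98 pos [56.89  2.79 11.26] yaw(y-axis) -2.5 tilt 1.19 w 0.150 F [ 0.3  0.7 -8.1] M [ 0.08  0.02 -0.01]
scale 1.234375
t 31.98 pos [56.89  2.79 11.26] yaw(y-axis) -2.5 tilt 1.19 w 0.150 F [ 0.3  0.7 -8.1] M [ 0.08  0.02 -0.01]
[-0.0195  0.0071 -0.9998] [-0.44  0.48  0.37  1.92 -0.25  0.81  0.03]
```

View pics/zf2.png

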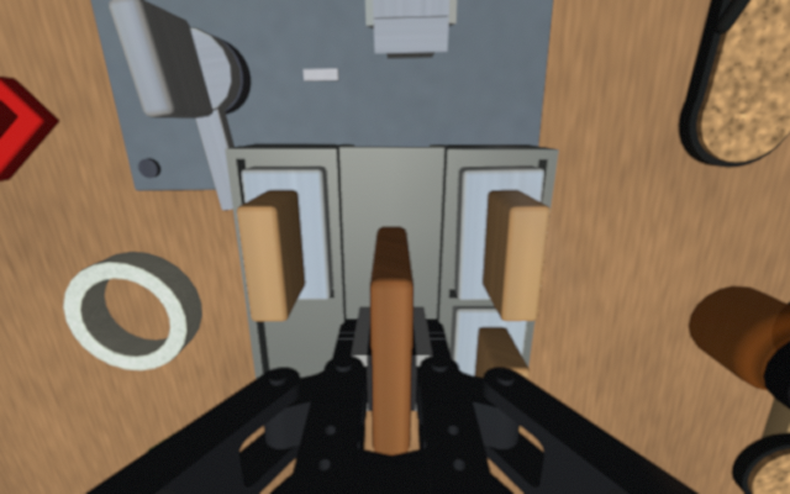

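Emit:
{"op": "send_rows", "data": {
  "motion": "0.6 -0.3 0 -0.4 -1.1 1.2 1; 0.5 0 0 0 0 0 1; 0 0 0 0 0 0 1"
}}

```text
t: 32.23
eef_pos: [0.5792, 0.0222, 0.1118]
tool_rot: [0.001, 0.715, 0.699, -0.001]
contact_force: [0.0, -0.8, -6.9]
gripper_width: 0.149
```

```bash
python3 s.py; python3 z.py f3.png 270 0 400 100;python3 s.py
```

```text
t 32.23 pos [57.92  2.22 11.18] yaw(y-axis) -1.2 tilt 0.15 w 0.149 F [ 0.  -0.8 -6.9] M [ 0.08 -0.01 -0.01]
[-4.0e-04 -2.6e-03 -1.0e+00] [-0.43  0.48  0.37  1.91 -0.24  0.79  0.05]
t 32.28 pos [57.86  2.17 11.17] yaw(y-axis) -1.3 tilt 0.18 w 0.153 F [-0.2 -0.1 -8.4] M [0.03 0.09 0.03]
scale 5.9
t 32.28 pos [57.86  2.17 11.17] yaw(y-axis) -1.3 tilt 0.18 w 0.153 F [-0.2 -0.1 -8.4] M [0.03 0.09 0.03]
[-0.0013 -0.0029 -1.    ] [-0.43  0.48  0.37  1.91 -0.24  0.79  0.05]
```

View pics/zf3.png

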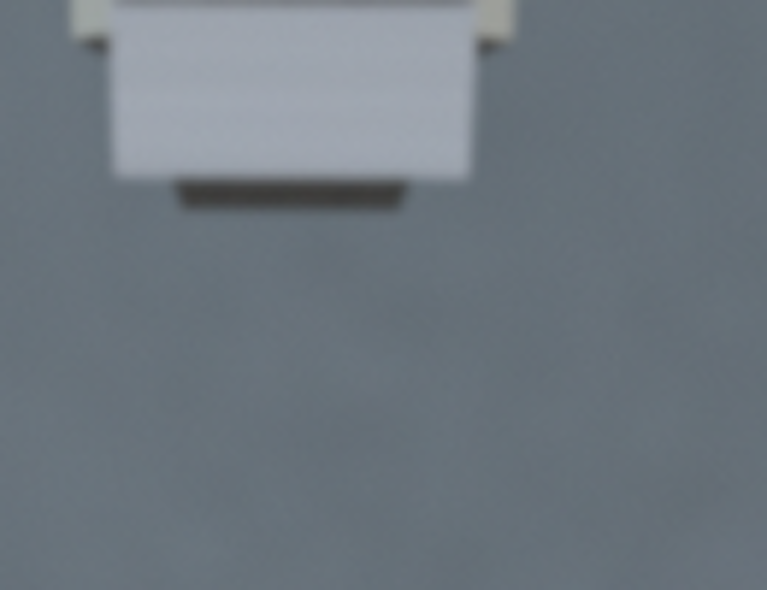

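Run:
```python
from h import *
cam=recam('f3.png')
for p,z in (([270+292.5/5.9,180/5.9],.033),([270+113/5.9,180/5.9],.033),([270+472/5.9,180/5.9],.033),([270+70/5.9,38/5.9],.034),([270+516/5.9,38/5.9],.034)): print((cam.back([p],z)*100).round(2))
print(rl(-.075,0)*100)
z=np.load('pics/f3.png.npz'); print(z['eef_pos'])
cp=np.r_[z['eef_pos']*0]
```

```text
[[58.3  14.49  3.3 ]]
[[56.37 14.53  3.3 ]]
[[60.24 14.45  3.3 ]]
[[55.99 15.84  3.4 ]]
[[60.67 15.74  3.4 ]]
[58.34293185 14.55164487  0.        ]
[0.5791971  0.02218868 0.1117972 ]
```

Emit:
{"op": "send_rows", "data": {
  "motion": "0.2 0 -1 -0.15 0 0 1; 0 0 -1.2 0 0 0 1; 0 0 -0.8 0 0 0 1; 0 0 0 0 0 0 1"
}}

```text
t: 32.62
eef_pos: [0.5806, 0.0187, 0.0789]
tool_rot: [0.002, 0.717, 0.698, -0.003]
contact_force: [0.3, 0.1, -8.2]
gripper_width: 0.147
```

```bash
python3 s.py
```

```text
t 32.62 pos [58.06  1.87  7.89] yaw(y-axis) -1.5 tilt 0.37 w 0.147 F [ 0.3  0.1 -8.2] M [ 0.05  0.13 -0.03]
[-9.0e-04 -6.4e-03 -1.0e+00] [-0.41  0.53  0.36  1.93 -0.26  0.73  0.07]
```

Emit:
{"op": "send_rows", "data": {
  "motion": "0 0 -0.3 0.35 0 0.3 1; 0 0 -0.15 0 0 0 1; 0 0 0 0 0 0 1"
}}

```text
t: 32.87
eef_pos: [0.5794, 0.0181, 0.0722]
tool_rot: [-0.001, 0.715, 0.699, -0.002]
contact_force: [0.7, 0.5, -7.7]
gripper_width: 0.154
```

```bash
python3 s.py; python3 z.py f4.png 140 0 500 270
```

```text
t 32.87 pos [57.94  1.81  7.22] yaw(y-axis) -1.2 tilt 0.24 w 0.154 F [ 0.7  0.5 -7.7] M [-0.06  0.01  0.03]
[-4.2e-03 -4.0e-04 -1.0e+00] [-0.4   0.54  0.35  1.93 -0.27  0.72  0.08]
t 32.92 pos [57.94  1.8   7.24] yaw(y-axis) -1.2 tilt 0.24 w 0.152 F [ 0.1 -0.5 -7.8] M [-0.12  0.09 -0.02]
scale 2.185185185185185
```

View pics/zf4.png

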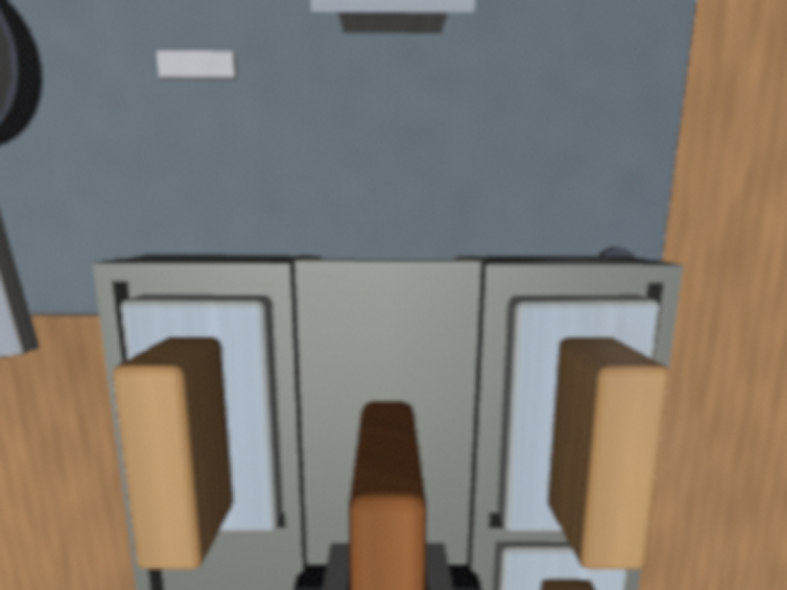

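Emit:
{"op": "send_rows", "data": {
  "motion": "0.1 0.4 0.15 0 -0.2 0 1; 0.05 0.8 0.05 0 0 0 1; 0.02 1 0 0 0 0 1; 0.02 1 0 0 0 0 1; 0.02 0.8 0 0 0 0 1; 0 0 0 0 0 0 1"
}}

```text
t: 33.42
eef_pos: [0.5828, 0.0641, 0.0762]
tool_rot: [0.0, 0.714, 0.7, 0.002]
contact_force: [-0.5, 1.5, -7.5]
gripper_width: 0.149
```

```bash
python3 s.py
```

```text
t 33.42 pos [58.28  6.41  7.62] yaw(y-axis) -1.2 tilt 0.19 w 0.149 F [-0.5  1.5 -7.5] M [-0.04  0.01 -0.04]
[ 0.0029  0.0016 -1.    ] [-0.48  0.54  0.35  1.92 -0.27  0.72  0.  ]
```

Emit:
{"op": "send_rows", "data": {
  "motion": "-0.12 0 -0.25 0.1 0.15 0 1; 0 0 -0.05 0 0 0 1; 0 0 0 0 0 0 1"
}}

```text
t: 33.67
eef_pos: [0.5815, 0.066, 0.073]
tool_rot: [-0.001, 0.713, 0.701, 0.001]
contact_force: [-0.7, 0.3, -8.0]
gripper_width: 0.149
```

```bash
python3 s.py;  python3 z.py f5.png 140 0 500 270
```

```text
t 33.67 pos [58.15  6.6   7.3 ] yaw(y-axis) -1.0 tilt 0.21 w 0.149 F [-0.7  0.3 -8. ] M [0.03 0.07 0.02]
[ 2.0e-04  3.7e-03 -1.0e+00] [-0.48  0.55  0.34  1.92 -0.27  0.72  0.01]
t 33.72 pos [58.13  6.58  7.29] yaw(y-axis) -1.0 tilt 0.21 w 0.151 F [ 0.   0.1 -7.8] M [ 0.01  0.07 -0.05]
scale 2.185185185185185
```

View pics/zf5.png

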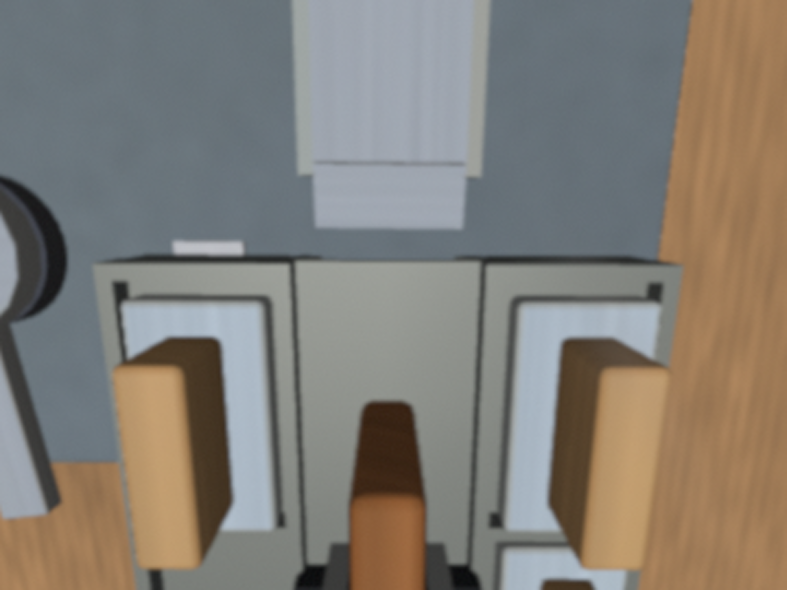

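Emit:
{"op": "send_rows", "data": {
  "motion": "0 0.5 0.1 -0.2 0 -0.1 1; 0.02 1 0 0 0 0 1; 0.02 1 0 0 0 0 1; 0.02 0.5 0 0 0 0 1; 0 0 0 0 0 0 1"
}}

```text
t: 34.13
eef_pos: [0.5819, 0.0974, 0.074]
tool_rot: [0.0, 0.715, 0.699, -0.0]
contact_force: [0.5, 0.7, -8.2]
gripper_width: 0.149
```

```bash
python3 s.py
```

```text
t 34.13 pos [58.19  9.74  7.4 ] yaw(y-axis) -1.3 tilt 0.03 w 0.149 F [ 0.5  0.7 -8.2] M [-0.04  0.08  0.02]
[-3.e-04 -5.e-04 -1.e+00] [-0.53  0.55  0.35  1.91 -0.27  0.73 -0.05]
```

Emit:
{"op": "send_rows", "data": {
  "motion": "0.02 0.6 -0.03 0 0 0 1; 0.02 1 0 0 0 0 1; 0.02 1 0 0 0 0 1; 0.02 1 0 0 0 0 1; 0.02 0.6 0 0 0 0 1; 0 0 0 0 0 0 1"
}}

```text
t: 34.63
eef_pos: [0.5827, 0.1457, 0.0736]
tool_rot: [-0.0, 0.714, 0.7, 0.0]
contact_force: [-0.8, 0.6, -8.0]
gripper_width: 0.149
```

```bash
python3 s.py
```

```text
t 34.63 pos [58.27 14.57  7.36] yaw(y-axis) -1.2 tilt 0.03 w 0.149 F [-0.8  0.6 -8. ] M [-0.06  0.04 -0.07]
[-3.e-04  3.e-04 -1.e+00] [-0.61  0.57  0.34  1.88 -0.27  0.74 -0.13]
```

Emit:
{"op": "send_rows", "data": {
  "motion": "0.02 0.6 0 0 0 0 1; 0.02 1 0 0 0 0 1; 0.02 1 0 0 0 0 1; 0.02 1 0 0 0 0 1; 0.02 0.6 0 0 0 0 1; 0 0 0 0 0 0 1"
}}

```text
t: 35.13
eef_pos: [0.5836, 0.1926, 0.0735]
tool_rot: [-0.0, 0.714, 0.7, -0.0]
contact_force: [-0.2, -0.8, -7.8]
gripper_width: 0.149
```

```bash
python3 s.py
```

```text
t 35.13 pos [58.36 19.26  7.35] yaw(y-axis) -1.2 tilt 0.03 w 0.149 F [-0.2 -0.8 -7.8] M [-0.04  0.07 -0.02]
[-5.e-04  3.e-04 -1.e+00] [-0.67  0.59  0.34  1.85 -0.28  0.76 -0.2 ]
```

Emit:
{"op": "send_rows", "data": {
  "motion": "0.02 0.8 -0.05 0 0 0 1; 0.02 0.8 -0.05 0 0 0 1; 0.01 0.4 0 0 0 0 1; 0.01 0.3 0 0 0 0 1"
}}

```text
t: 35.47
eef_pos: [0.5847, 0.2158, 0.0727]
tool_rot: [0.0, 0.715, 0.699, -0.0]
contact_force: [-0.4, -0.4, -6.7]
gripper_width: 0.152
```

```bash
python3 s.py
```

```text
t 35.47 pos [58.47 21.58  7.27] yaw(y-axis) -1.3 tilt 0.08 w 0.152 F [-0.4 -0.4 -6.7] M [-0.08  0.05  0.03]
[-0.     -0.0014 -1.    ] [-0.71  0.6   0.34  1.82 -0.28  0.77 -0.24]
```

Emit:
{"op": "send_rows", "data": {
  "motion": "0 0.3 0 0 0 0 1; 0 0.3 0 0 0 0 1; 0 0.3 0 0 0 0 1"
}}

```text
t: 35.72
eef_pos: [0.5847, 0.2195, 0.0731]
tool_rot: [0.002, 0.716, 0.698, -0.004]
contact_force: [-1.5, -6.5, -1.3]
gripper_width: 0.151
```

```bash
python3 s.py
```

```text
t 35.72 pos [58.47 21.95  7.31] yaw(y-axis) -1.5 tilt 0.49 w 0.151 F [-1.5 -6.5 -1.3] M [-1.26  0.32  0.22]
[-0.0018 -0.0084 -1.    ] [-0.72  0.6   0.35  1.82 -0.27  0.77 -0.25]
```

Emit:
{"op": "send_rows", "data": {
  "motion": "0 0.1 -0.05 0.4 0 0.2 1; 0 0.15 -0.05 0 0 0 1; 0 0.1 -0.05 0 0 0 1"
}}

```text
t: 35.97
eef_pos: [0.5849, 0.2191, 0.0727]
tool_rot: [0.001, 0.716, 0.698, -0.003]
contact_force: [-2.5, -3.2, 1.4]
gripper_width: 0.153
```

```bash
python3 s.py; python3 z.py g1.png 0 0 640 400
```

```text
t 35.97 pos [58.49 21.91  7.27] yaw(y-axis) -1.5 tilt 0.32 w 0.153 F [-2.5 -3.2  1.4] M [-0.43  0.67  0.12]
[-0.0029 -0.0048 -1.    ] [-0.71  0.6   0.35  1.82 -0.28  0.77 -0.25]
t 36.02 pos [58.49 21.91  7.27] yaw(y-axis) -1.5 tilt 0.32 w 0.151 F [-3.5 -4.4  2. ] M [-0.71  0.71  0.08]
scale 1.234375
```

View pics/zg1.png

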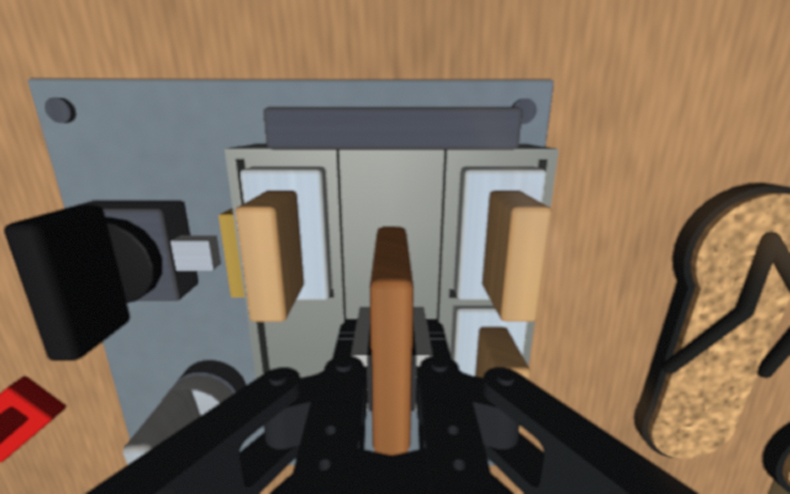

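Emit:
{"op": "send_rows", "data": {
  "motion": "0 0.05 -0.05 0.2 0 0.1 1; 0 0.05 0 0 0 0 0.68; 0 0 0 0 0 0 0.68; 0 0 0 0 0 0 0.68; 0 0 0 0 0 0 0.68; 0 0 1 0 0 0 0.68; 0 0 2 0 0 0 0.68; 0 0 3 0 0 0 0.68; 0 0 4 0 0 0 0.68; 0 0 3 0 0 0 0.68; 0 0 0 0 0 0 0.68",
  "newtons": 40
}}

```text
t: 36.93
eef_pos: [0.5877, 0.2246, 0.2132]
tool_rot: [-0.0, 0.715, 0.699, 0.003]
contact_force: [0.5, 0.1, 0.9]
gripper_width: 0.32
```

```bash
python3 s.py; python3 z.py g2.png 0 0 640 400; python3 m1.py >/dev/null
```

```text
t 36.93 pos [58.77 22.46 21.32] yaw(y-axis) -1.3 tilt 0.38 w 0.320 F [0.5 0.1 0.9] M [ 0.03 -0.09  0.04]
[ 0.0046  0.0047 -1.    ] [-0.77  0.44  0.41  1.72 -0.2   1.02 -0.31]
t 36.98 pos [58.7  22.45 21.11] yaw(y-axis) -1.3 tilt 0.29 w 0.323 F [-0.5 -0.4  0.7] M [-0.01 -0.01 -0.01]
scale 1.234375
```

View pics/zg2.png

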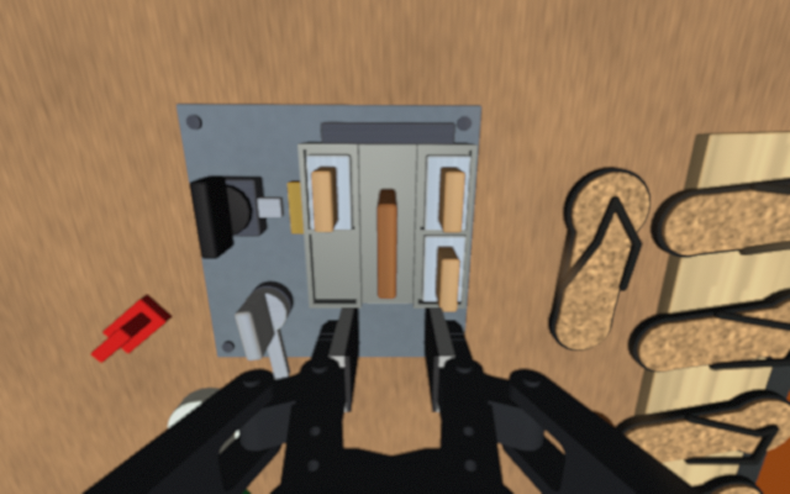

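View pics/scenec.png

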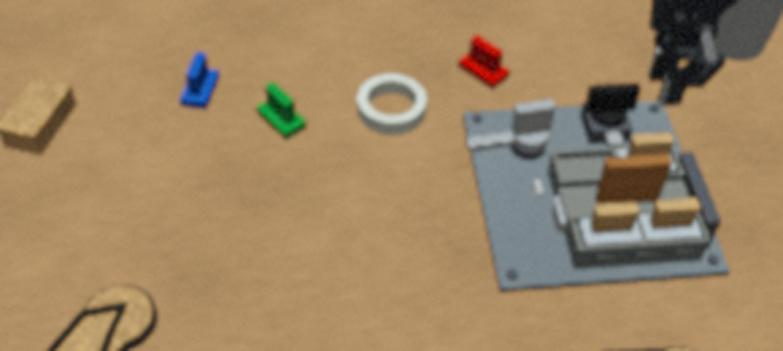

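Run:
```python
from h import *
cam=recam('g2.png'); f=1.234375
im=cv2.imread('pics/g2.png'); cv2.imwrite('pics/zg2b.png',cv2.resize(im[80:270,230:400],None,fx=3.1*1.4,fy=3.1,interpolation=cv2.INTER_CUBIC))
P=cam.back([[299.5/f,144/f],[476/f,144/f],[308/f,306/f],[468/f,307/f]],.052)*100; print(P.round(2))
print('stop face',rl(.07,0)*100,'rear expected',rl(-.07,0)*100)
F=cam.back([[378/f,203/f],[397/f,203/f],[378/f,298/f],[397/f,298/f]],.108)*100; print(F.round(2))
```

```text
[[51.88 29.2   5.2 ]
 [65.47 28.9   5.2 ]
 [51.28 15.38  5.2 ]
 [65.43 14.95  5.2 ]]
stop face [58.64659694 29.04846478  0.        ] rear expected [58.35340306 15.05153522  0.        ]
[[57.97 25.62 10.8 ]
 [59.22 25.59 10.8 ]
 [57.74 18.71 10.8 ]
 [59.1  18.68 10.8 ]]
```

View pics/zg2b.png

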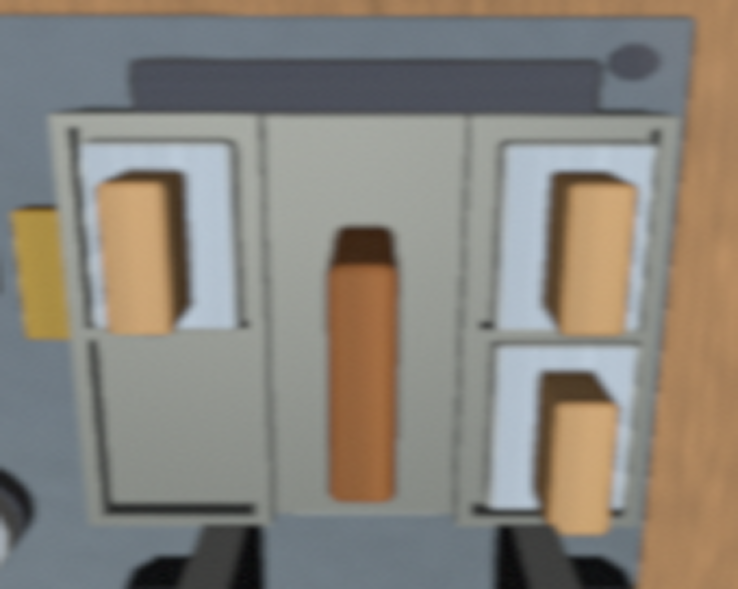

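Emit:
{"op": "send_rows", "data": {
  "motion": "-1.5 0.2 0 0 0 0 0.5; -3 0.3 0 0 0 0 0.5; -3.2 0.4 0 0 0 0 0.5; -3.2 0.4 -1 0 0 0 0.5; -2.2 0.3 -3 0 0 0 0.5; -0.5 0 -3 0 0 0 0.5; 0 0 -2 0 0 0 0.5; 0 0 0 0 0 0 0.5"
}}

```text
t: 38.35
eef_pos: [0.4444, 0.2397, 0.1155]
tool_rot: [-0.001, 0.715, 0.699, 0.002]
contact_force: [-0.7, -0.3, 0.2]
gripper_width: 0.501
```

```bash
python3 s.py
```

```text
t 38.35 pos [44.44 23.97 11.55] yaw(y-axis) -1.3 tilt 0.26 w 0.501 F [-0.7 -0.3  0.2] M [-0.03  0.05 -0.04]
[ 0.0022  0.0039 -1.    ] [-0.91  0.37  0.36  2.08 -0.19  0.72 -0.45]
```

Emit:
{"op": "send_rows", "data": {
  "motion": "0.3 0.2 -1 -0.2 0.1 0 0.5; 0 0 -2 0 0 0 0.5; 0 0 -1.5 0 0 0 0.5; 0 0 -1 0 0 0 0.5; 0 0 0 0 0 0 0.5"
}}

```text
t: 38.77
eef_pos: [0.4509, 0.2432, 0.0624]
tool_rot: [0.0, 0.715, 0.699, 0.003]
contact_force: [0.3, -0.6, 0.1]
gripper_width: 0.499
```

```bash
python3 s.py
```

```text
t 38.77 pos [45.09 24.32  6.24] yaw(y-axis) -1.4 tilt 0.31 w 0.499 F [ 0.3 -0.6  0.1] M [-0.06  0.02 -0.02]
[ 0.0045  0.0031 -1.    ] [-0.87  0.47  0.32  2.1  -0.25  0.61 -0.41]
```

Emit:
{"op": "send_rows", "data": {
  "motion": "-0.2 -0.2 -0.5 -0.2 0.2 0 0.5; -0.1 0 -0.3 0 0 0 0.5; 0 0 0 0 0 0 1; 0 0 0 0 0 0 1; 0 0 0 0 0 0 1; 0 0 0 0 0 0 1; 0 0 0 0 0 0 1; 0 0 0 0 0 0 1; 0 0 0 0 0 0 1; 0 0 0 0 0 0 1",
  "newtons": 60
}}

```text
t: 39.6
eef_pos: [0.4489, 0.2416, 0.0568]
tool_rot: [0.0, 0.716, 0.698, 0.001]
contact_force: [0.4, -0.0, -3.5]
gripper_width: 0.147
```

```bash
python3 s.py
```

```text
t 39.60 pos [44.89 24.16  5.68] yaw(y-axis) -1.4 tilt 0.16 w 0.147 F [ 0.4 -0.  -3.5] M [ 0.11 -0.08 -0.03]
[ 0.0025  0.0013 -1.    ] [-0.87  0.47  0.31  2.1  -0.25  0.6  -0.4 ]
```

Emit:
{"op": "send_rows", "data": {
  "motion": "0 0 0 0 0 -5 1; 0 0 0 0 0 -5 1; 0 0 0 0 0 -5 1; 0 0 0 0 0 -5 1; 0 0 0 0 0 -5 1; 0 0 0 0 0 -5 1; 0 0 0 0 0 -5 1; 0 0 0 0 0 -5 1"
}}

```text
t: 40.27
eef_pos: [0.4506, 0.2408, 0.0568]
tool_rot: [0.002, 0.917, 0.399, 0.002]
contact_force: [0.9, -0.5, -6.1]
gripper_width: 0.15
```

```bash
python3 s.py
```

```text
t 40.27 pos [45.06 24.08  5.68] yaw(y-axis) -42.9 tilt 0.36 w 0.150 F [ 0.9 -0.5 -6.1] M [-0.05 -0.19  0.19]
[ 0.0057 -0.0027 -1.    ] [-1.02  0.51  0.51  2.11 -0.42  0.62 -0.97]
```

Emit:
{"op": "send_rows", "data": {
  "motion": "0 0 -0.05 0 0 -5 1; 0 0 -0.05 0 0 -5 1; 0 0 0 0 0 -5 1; 0 0 0 0 0 -5 1; 0 0 0 0 0 -5 1; 0 0 0 0 0 -4 1"
}}

```text
t: 40.77
eef_pos: [0.4513, 0.2396, 0.0568]
tool_rot: [0.004, 0.989, 0.146, 0.002]
contact_force: [0.2, -0.7, -4.5]
gripper_width: 0.152
```

```bash
python3 s.py
```

```text
t 40.77 pos [45.13 23.96  5.68] yaw(y-axis) -73.2 tilt 0.45 w 0.152 F [ 0.2 -0.7 -4.5] M [-0.11 -0.08  0.3 ]
[ 0.0043 -0.0067 -1.    ] [-1.13  0.55  0.66  2.11 -0.54  0.65 -1.38]
```

Emit:
{"op": "send_rows", "data": {
  "motion": "0 0 -0.05 0 0 -4 1; 0 0 -0.05 0 0 -2 1; 0 0 0 0 0 0 1"
}}

```text
t: 41.02
eef_pos: [0.4514, 0.2393, 0.0569]
tool_rot: [0.004, 0.996, 0.09, 0.001]
contact_force: [1.4, -0.1, -8.9]
gripper_width: 0.147
```

```bash
python3 s.py
```

```text
t 41.02 pos [45.14 23.93  5.69] yaw(y-axis) -79.6 tilt 0.45 w 0.147 F [ 1.4 -0.1 -8.9] M [ 0.06 -0.26  0.14]
[ 0.0027 -0.0074 -1.    ] [-1.15  0.56  0.69  2.11 -0.57  0.66 -1.46]
```

Emit:
{"op": "send_rows", "data": {
  "motion": "0 0 -0.05 0 0 0 0.5; 0 0 0 0 0 0 0.5; 0 0 0 0 0 0 0.5; 0 0 0 0 0 0 0.5; 0 0 0 0 0 0 0.5; 0 0 1 0 0 0 0.5; 0 0 3 0 0 0 0.5; 0 0 4 0 0 3 0.5; 0 -0.5 4 0 0 7 0.5; 0.1 -0.7 1 0 0 7 0.5; 0.1 -0.7 0 0 0 7 0.5; 0.1 -0.7 0 0 0 7 0.5; 0.1 -0.7 0 0 0 7 0.5; 0.1 -0.7 0 0 0 7 0.5; 0.1 -0.7 0 0 0 7 0.5; 0.1 -0.7 0 0 0 7 0.5; 0.1 -0.7 0 0 0 7 0.5; 0.1 -0.7 0 0 0 7 0.5; 0.1 -0.7 0 0 0 7 0.5; 0 0 0 0 0 0 0.5"
}}

```text
t: 42.68
eef_pos: [0.4649, 0.158, 0.2048]
tool_rot: [0.002, 0.691, 0.723, 0.011]
contact_force: [-0.1, -0.9, -0.3]
gripper_width: 0.507
```

```bash
python3 s.py; python3 z.py h1.png 0 0 640 400
```

```text
t 42.68 pos [46.49 15.8  20.48] yaw(y-axis) 2.6 tilt 1.23 w 0.507 F [-0.1 -0.9 -0.3] M [-0.07  0.07 -0.  ]
[ 0.0171  0.0129 -0.9998] [-0.98  0.21  0.61  2.06 -0.16  0.89 -0.23]
t 42.73 pos [46.49 15.87 20.48] yaw(y-axis) 2.2 tilt 1.25 w 0.496 F [0.6 1.2 0.5] M [ 0.04  0.   -0.04]
scale 1.234375
```

View pics/zh1.png

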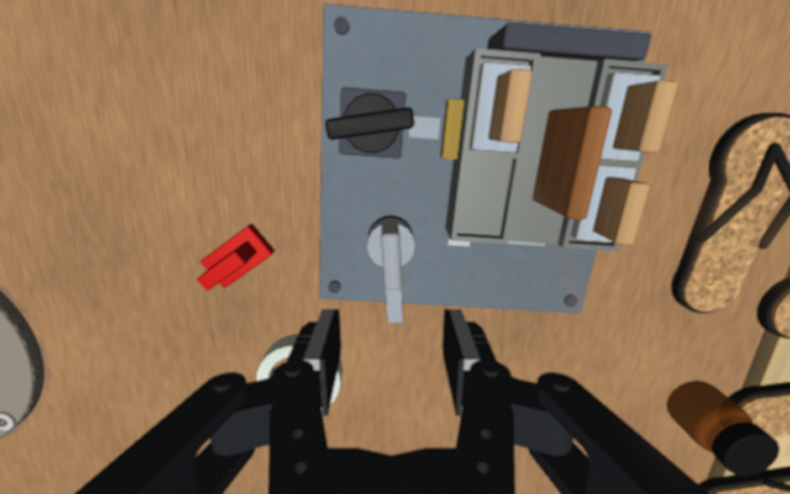

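Run:
```python
from h import *
cam=recam('h1.png'); im=cv2.imread('pics/h1.png')[:,:,::-1].copy()
big=cv2.resize(im[165:275,270:370],None,fx=5.5,fy=5.5,interpolation=cv2.INTER_CUBIC)
c=np.array([.4695,.142])
for a,col in ((92,(255,0,0)),(97,(0,255,0))):
    for v in (cam.proj(place(box(-.023,.023,-.007,.007,.05,.08)[1::2],[c[0],c[1],0,np.radians(a)]))-[270,165]+.5)*5.5: cv2.circle(big,tuple(int(t) for t in v),3,col,-1)
cv2.imwrite('pics/zh1b.png',big[:,:,::-1])
```

```text
(no output)
```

View pics/zh1b.png

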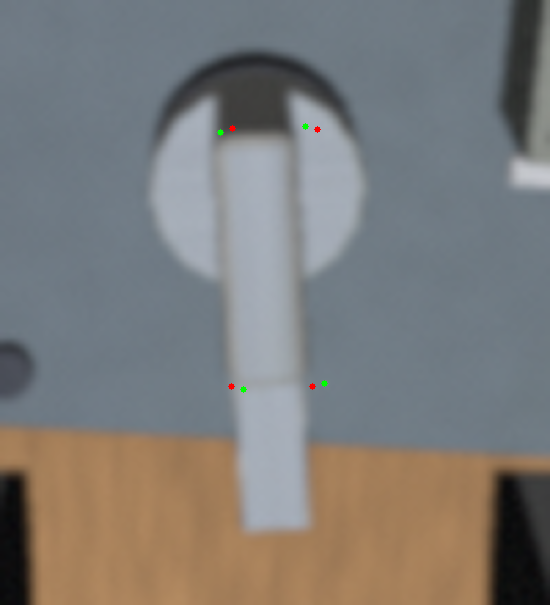

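Emit:
{"op": "send_rows", "data": {
  "motion": "0.2 -0.8 -1 -0.7 0.9 1.5 0.62; 0.1 -0.8 -3 0 0 1 0.62; 0 0 -3 0 0 0 0.62; 0 0 -2 0 0 0 0.62; 0 0 0 0 0 0 0.62"
}}

```text
t: 43.15
eef_pos: [0.4703, 0.1455, 0.1157]
tool_rot: [0.001, 0.684, 0.73, 0.005]
contact_force: [-1.3, 0.4, -0.1]
gripper_width: 0.38
```

```bash
python3 s.py
```

```text
t 43.15 pos [47.03 14.55 11.57] yaw(y-axis) 3.7 tilt 0.59 w 0.380 F [-1.3  0.4 -0.1] M [-0.02  0.09 -0.02]
[ 0.0083  0.006  -0.9999] [-0.88  0.37  0.55  2.13 -0.3   0.71 -0.06]
```

Emit:
{"op": "send_rows", "data": {
  "motion": "-0.4 -0.3 -1 -0.3 0.5 1 0.62; -0.1 0 -2 0 0 0 0.62; -0.1 0 -2 0 0 0 0.62; 0 0 -0.5 0 0 0 0.62; 0 0 0 0 0 0 0.62"
}}

```text
t: 43.57
eef_pos: [0.4657, 0.145, 0.0618]
tool_rot: [0.0, 0.679, 0.734, 0.001]
contact_force: [0.4, -0.4, -0.3]
gripper_width: 0.384
```

```bash
python3 s.py
```

```text
t 43.57 pos [46.57 14.5   6.18] yaw(y-axis) 4.5 tilt 0.16 w 0.384 F [ 0.4 -0.4 -0.3] M [-0.    0.01 -0.  ]
[ 0.0021  0.0019 -1.    ] [-0.82  0.46  0.48  2.16 -0.38  0.6   0.02]
```

Emit:
{"op": "send_rows", "data": {
  "motion": "0.1 -0.3 -0.5 -0.1 0.1 0.5 0.62; 0 0 -0.3 0 0 0 0.62; 0 0 0 0 0 0 1; 0 0 0 0 0 0 1; 0 0 0 0 0 0 1; 0 0 0 0 0 0 1; 0 0 0 0 0 0 1; 0 0 0 0 0 0 1; 0 0 0 0 0 0 1",
  "newtons": 50
}}

```text
t: 44.32
eef_pos: [0.468, 0.1427, 0.0565]
tool_rot: [0.0, 0.675, 0.737, 0.002]
contact_force: [1.2, -0.8, -5.7]
gripper_width: 0.152
```

```bash
python3 s.py
```

```text
t 44.32 pos [46.8  14.27  5.65] yaw(y-axis) 5.0 tilt 0.19 w 0.152 F [ 1.2 -0.8 -5.7] M [ 0.03 -0.19  0.02]
[ 0.0029  0.0017 -1.    ] [-0.81  0.47  0.47  2.16 -0.39  0.59  0.04]
```

Emit:
{"op": "send_rows", "data": {
  "motion": "0 0 -0.08 0 0 5 1; 0 0 -0.05 0 0 5 1; 0 0 0 0 0 5 1; 0 0 0 0 0 5 1; 0 0 0 0 0 5 1; 0 0 0 0 0 5 1; 0 0 0 0 0 5 1; 0 0 0 0 0 5 1"
}}

```text
t: 44.98
eef_pos: [0.4664, 0.1421, 0.0565]
tool_rot: [-0.002, 0.371, 0.929, 0.001]
contact_force: [0.3, 0.2, -5.4]
gripper_width: 0.151
```

```bash
python3 s.py
```

```text
t 44.98 pos [46.64 14.21  5.65] yaw(y-axis) 46.5 tilt 0.18 w 0.151 F [ 0.3  0.2 -5.4] M [ 0.12 -0.2  -0.14]
[-0.0024  0.0022 -1.    ] [-0.65  0.44  0.28  2.15 -0.22  0.58  0.6 ]
```

Emit:
{"op": "send_rows", "data": {
  "motion": "0 0 -0.08 0 0 5 1; 0 0 -0.05 0 0 5 1; 0 0 0 0 0 5 1; 0 0 0 0 0 5 1; 0 0 0 0 0 5 1; 0 0 0 0 0 5 1; 0 0 0 0 0 5 1"
}}

```text
t: 45.57
eef_pos: [0.4657, 0.1407, 0.0565]
tool_rot: [-0.002, 0.062, 0.998, -0.0]
contact_force: [0.6, 0.6, -5.8]
gripper_width: 0.149
```

```bash
python3 s.py
```

```text
t 45.57 pos [46.57 14.07  5.65] yaw(y-axis) 82.9 tilt 0.28 w 0.149 F [ 0.6  0.6 -5.8] M [ 0.29 -0.26 -0.14]
[-4.8e-03 -1.0e-04 -1.0e+00] [-0.51  0.43  0.11  2.14 -0.09  0.58  1.11]
```

Emit:
{"op": "send_rows", "data": {
  "motion": "0 0 -0.05 0 0 3 1; 0 0 -0.03 0 0 2 1; 0 0 0 0 0 0.5 1"
}}

```text
t: 45.82
eef_pos: [0.4657, 0.1405, 0.0565]
tool_rot: [-0.003, 0.011, 1.0, 0.0]
contact_force: [1.3, 1.1, -9.2]
gripper_width: 0.154
```

```bash
python3 s.py
```

```text
t 45.82 pos [46.57 14.05  5.65] yaw(y-axis) 88.8 tilt 0.30 w 0.154 F [ 1.3  1.1 -9.2] M [ 0.51 -0.3  -0.23]
[-5.2e-03  2.0e-04 -1.0e+00] [-0.49  0.43  0.08  2.14 -0.07  0.58  1.19]
```

Emit:
{"op": "send_rows", "data": {
  "motion": "0 0 0 0 0 0 0.6; 0 0 0 0 0 0 0.6; 0 0 0 0 0 0 0.6; 0 0 0 0 0 0 0.6; 0 0 1 0 0 0 0.6; 0 0 3 0 0 0 0.6; 0 0 4 0 0 0 0.6; 0 0 4 0 0 0 0.6; 0 -1 4 0 0 0 0.6; 0 -2 3 0 0 0 0.6; 0 -2 1 0 0 0 0.6; 0 -1 0 0 0 0 0.6; 0 0 0 0 0 0 0.6"
}}

```text
t: 46.9
eef_pos: [0.4646, 0.0778, 0.2726]
tool_rot: [0.001, 0.013, 1.0, 0.0]
contact_force: [0.4, 0.8, -0.4]
gripper_width: 0.399
```

```bash
python3 s.py; python3 z.py i1.png 0 0 640 400; python3 m1.py > /dev/null
python3 - <<'E'
from h import *
cam=Cam('scene'); im=read_camera('scene'); cv2.imwrite('pics/i1s.png',cv2.resize(im[150:250,340:460,::-1],None,fx=5.5,fy=5.5,interpolation=cv2.INTER_CUBIC))
E
```

```text
t 46.90 pos [46.46  7.78 27.26] yaw(y-axis) 88.5 tilt 0.08 w 0.399 F [ 0.4  0.8 -0.4] M [ 0.01 -0.06 -0.  ]
[ 0.001  0.001 -1.   ] [-0.45  0.09  0.16  1.98 -0.02  1.07  1.27]
t 46.95 pos [46.45  7.87 27.22] yaw(y-axis) 88.6 tilt 0.07 w 0.400 F [ 0.2 -0.7  0. ] M [-0.03  0.01 -0.02]
scale 1.234375
```

View pics/zi1.png

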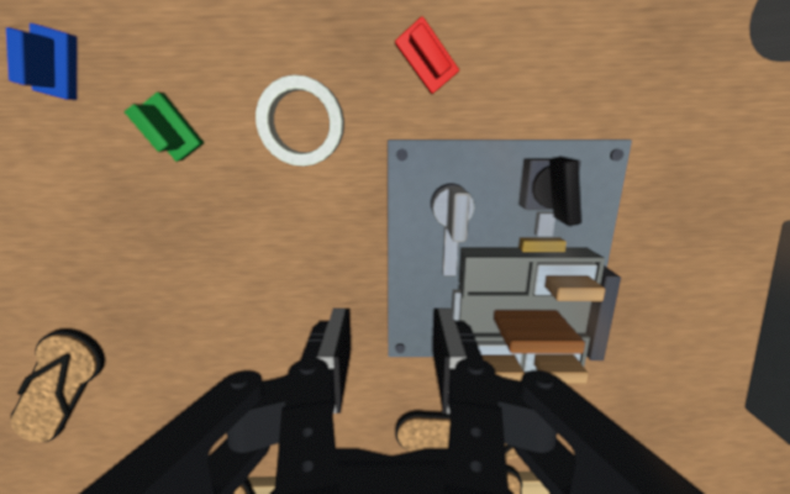

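View pics/i1s.png

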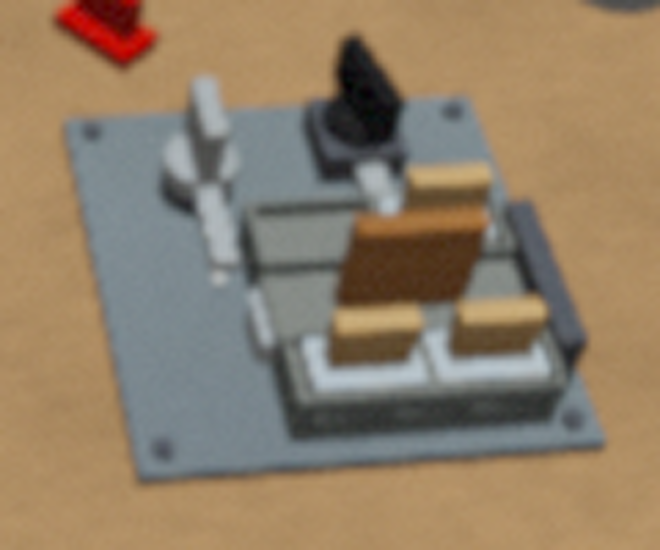

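View pics/topc.png

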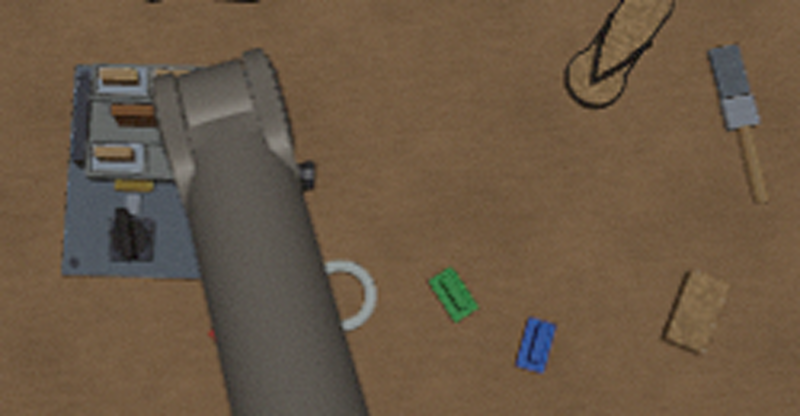

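Run:
```python
from h import *
cam=recam('i1.png'); im=cv2.imread('pics/i1.png')[:,:,::-1].copy()
def dr(big,P,col,o=(300,100),f=3.4):
    for v in (cam.proj(P)-o+.5)*f: cv2.circle(big,tuple(int(t) for t in v),2,col,-1)
big=cv2.resize(im[100:310,300:520],None,fx=3.4,fy=2.8*1.2143,interpolation=cv2.INTER_CUBIC)
k=[.4500,.2410]
for th,col in ((1.2,(0,255,0)),(1.37,(255,0,255))): dr(big,place(box(-.03,.03,-.007,.007,.05,.08)[1::2],[k[0],k[1],0,RAIL[3]-th]),col)
h=rl(0,0); dr(big,place(box(-.07,.07,-.069,.069,0,.052)[1::2],[h[0],h[1],0,RAIL[3]]),(255,0,0))
cv2.imwrite('pics/zi1b.png',big[:,:,::-1])
```

```text
(no output)
```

View pics/zi1b.png

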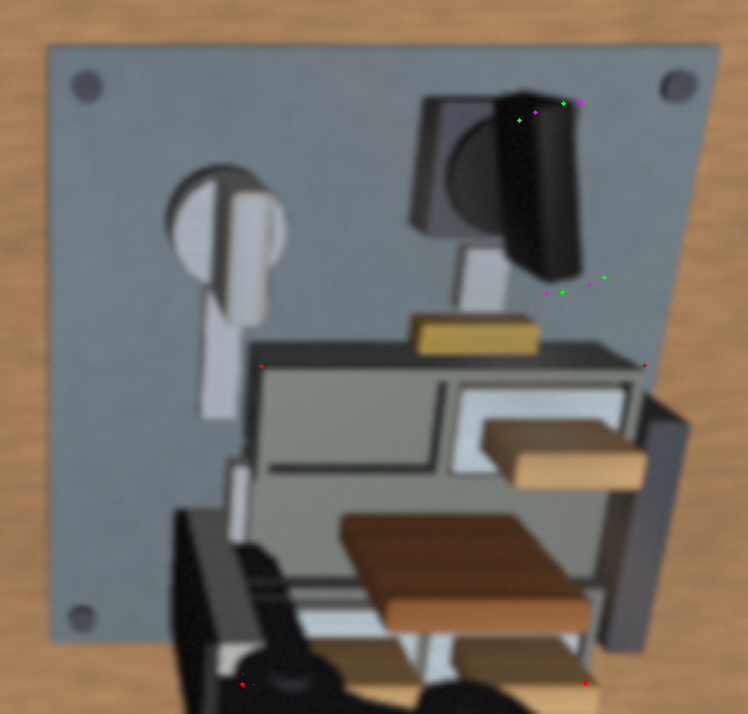

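```bash
python3 -c "
from station import *
print(hand_in()); print(get_obs()['t'])"
```

```text
the job is handed in; nothing more can be done
None
the job is handed in; nothing more can be done
```

I did the job in the order asked and handed it in at about 47 s; the interface gives no verdict.

- **Slackening the knob:** I turned the black clamp knob back to its slack stop. The pictures then showed its bar lying along the rail.
- **Loading the blocks:** Only three grey blocks were on the bench. They went into pockets 1, 2 and 3, rib up. The first two dipped about 2 mm below the expected seating height and the third matched it. Close wrist pictures showed all three fully down. The blue, green and red look-alikes were left alone.
- **Moving the carriage:** It had shifted about 2.5 cm between the first and second block, so I measured it again before going on. I lifted it by the fin and slid it on with the tool within about half a degree of level. It was about 1.2° off for a moment high above the bench.
- **Carriage home:** It met the stop with about 6 N. Afterwards the picture put its front edge at the stop face, to within about 1–2 mm.
- **Clamping and locking:** I turned the knob clockwise to about 1.37 rad (tight is beyond 1.15), with the brass jaw against the carriage. The collar was turned to about 1.57 rad, and its tongue lies over the mark behind the carriage.

The clamp, the collar and the carriage's home position were checked in the final wrist and scene pictures, with the gripper clear of everything. The one disagreement was in the camera-based rail and knob position, which was 2–3 mm off where the arm gripped the knob; I corrected for it.

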